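# Hang the lift-off door on a balance's draught shield

## Task

The little door of the balance's draught shield is standing in its slotted stand after cleaning. Lift it out, hold it standing open (roughly square to the shield's open front) and lower it gently so that both its knuckles drop over the two hinge pins together and sit fully down; then swing it fully shut against its stop and leave it hanging there. Do not knock over or shift the jar on the weighing pan or the other things on the bench.

Things in the scene. Friction and masses are not known exactly. Their poses are not given: they have to be found in the camera images.
- door: loose upright door, 0.2-0.35 kg: flat panel 120 wide (y -60..60) x 10 thick x 130 high, aluminium frame, clear window (solid, same thickness to the touch), two steel knuckles on one edge. Origin: middle of its underside; y runs from the knuckle edge to the free edge, x normal to the panel (-x: outer face once hung). Take it from above by the top edge, near mid-width, across its 10 mm
- knuckle_lo (a point): on the door (x 0, y -74, z 15; axes as the door's): centre of the underside of the lower knuckle's bore. A knuckle is an upright steel ring, 20 outer and 10.6 bore diameter, 14 high; both share one vertical axis, 74 mm from the middle of the panel
- knuckle_hi (a point): on the door: centre of the underside of the upper knuckle's bore, 80 mm above knuckle_lo; axes as the door's
- door_edge (a point): on the door: mid-height of the free upright edge (door frame 0, 60, 65), 134 mm from the knuckle axis; at shield x -79 when the door is shut. The hung door (underside 15 mm above the bench) swings freely and stays where it is left; hinge play lets this edge sag some 4 mm
- shield: fixed balance with open-topped draught shield, 130 x 130, 130 high, clear walls; 34 mm high display box on its +y side. Origin: centre of underside; open front faces -x (posts' front at x -65). Two hinge pins at x -79, y -68; stop bar (front x -74) at y 51..65. Opening angle = door yaw minus shield yaw: 0 shut (door parallel to the front, on the stop), pi/2 free edge standing out to -x
- pin_lo (a point): on the shield: foot of the lower hinge pin, on the bracket's top, 30 mm above the bench. The pin is 8 diameter and 18 high, its top 7 mm tapering to 3. The bracket is 6 thick and 18 wide; axes as the shield's
- pin_hi (a point): on the shield: foot of the upper hinge pin, 110 mm above the bench, straight above pin_lo (same pin, same bracket). The lower knuckle has to come in sideways between the lower pin's top (z 48) and this bracket's underside (z 104)
- stand: fixed black stand, 90 (x) x 70 (y) x 38 high, with a slot 12 wide along its y in which the door stands upright at the start, its underside 8 mm above the bench. Origin: centre of the underside; its axes are parallel to the door's at the start
- jar: bystander: closed jar, 34 diameter, 45 high, on the weighing pan (pan top 32 mm above the bench) inside the shield; origin centre of its underside
- bottle: bystander: amber bottle, 56 diameter, 110 high; origin centre of its underside
- bin: bystander: open green bin 150 x 100 x 70 high with vials; origin centre of its underside
Mind the look-alikes: they are no part of the job. Several things have the shape of the door; the one meant has the colours described above.

How it is judged:
By the outcome, as a careful person would: the job done as asked, in the order asked, and still so for the second after the job is handed in, with the robot touching nothing.
It also fails if it takes over 53 s, if anything falls off the work surface, if the arm or the gripper's body presses on something with over 40 N, if the wrist force passes 120 N, or if a joint passes its speed limit or range.

## Robot

A 6-joint arm with a two-finger parallel gripper is mounted at the origin on the work surface. World frame = base frame: x ahead of the robot, y to its left, z up, the work surface at z = 0. Lengths are in m, angles in rad, forces in N, time in s.
With the tool pointing down it reaches from about 0.3 to 0.75 m from the base axis. Payload 8.5 kg.
Tool frame: the origin (TCP) lies midway between the tips of the shut fingers; the grasp point (between the pads) lies r.tcp_to_grasp behind it (r.tcp_to_grasp is the distance from the TCP to the grasp point, in m); z points along the fingers, y is the direction in which the jaws open and shut (so a half turn about z gives the same grasp; the last joint's range is limited). The gripper opens to 88 mm and grips with 3 to 60 N. Pads are 18 mm wide; open, the fingers measure 123 mm over their backs; the gripper's body (75 mm by 187 mm) begins 45 mm behind the grasp point.
Start: joints at [0.96, 0.381, 1.297, -0, 1.464, -0.215], TCP at [0.212, 0.507, 0.239] pointing down, gripper open.
Joint ranges: [-3.11, 3.11], [-0.89, 2.33], [0.22, 2.48], [-1.42, 4.56], [0.17, 2.85], [-2.88, 2.88]. Speed limits (rad/s): [2.39, 2.39, 3.14, 3.14, 3.14, 3.14].

## Interface

Orientations are given as a unit quaternion [x, y, z, w].
In Python, from station import r gives the robot as it stands. The module is installed in compiled form; this text tells all that it offers.
- The arm moves only by the tool move_arm, never from a script. Its argument "motion" is a list of rows, each an object of numbers: "dx", "dy", "dz": the shift along the tool's x, y, z in mm; "rx", "ry", "rz": the turn, a rotation vector about the tool's x, y, z in rad. A call has 1 to 8 rows; each row shifts and turns the commanded pose from where the row before left it, along the tool's axes as they then stand; what a row does not reach is not made up. A row lasts 1/8 s, in which the tool goes at most 62.5 mm and 10.7 degrees, less where a joint would pass 70% of its speed; a pose out of reach is approached as far as the arm can. A call is refused whole if a number of a shift passes 62.5 or a number of a turn 0.188, either way. A call with a gripper value outside its range is refused whole. "fingers" is the opening, from 0 (shut) to 1 (fully open), set as the call begins (left out, the last holds). The fingers move at their own pace and stop on an object; "newtons" is the grip in N (left out, the last holds). Time passes only in rows, so rows that do not move let the fingers close. It gives the time, the measured TCP pose, the force and the opening at its end, in the units of the state.
- r.read_state(): the state, without advancing time (a new reading comes with each control period).
- r.capture(name): name is "scene" or "top" or "wrist"; returns a dict with "image" (480x640x3 uint8, blue, green, red), "depth" (480x640 float32, m along the optical axis (not along the pixel's ray), 0 where there is no reading), "vertical_fov" (degrees; the focal length in pixels is half the picture's height over the tangent of half this angle, whatever the lens; pixels are square), "cx", "cy" (the principal point, pixels), "T" (4x4, takes a point from camera to world coordinates); the wrist camera has in their place "mount" (4x4, takes a point from camera to tool coordinates, whose origin is the TCP and whose axes are the flange's). Camera axes: x right, y up, looking along -z (the intrinsics and any distortion apply to the point x, -y, -z); pixel columns grow to the right and rows downward; lengths in m; the calibration is good to about 2 mm. The wrist camera is an equidistant fisheye: a pixel r from the principal point sees the ray r / f radians off the axis. A picture is of the moment at which its call begins: read the wrist's pose just before it.
- r.finish_job(): hands the job in, once; it reports no verdict.
The state is a dict: "clock": time; "joint_pos": joint angles; "dq": joint speeds; "tau": joint torques, N m; "ee_pos": TCP position; "tcp_rot": TCP orientation; "wrist_force": force on the tool from outside, world axes, zero at the start; "torque": the same for the moment, N m; "grip_width": opening from 0.0 (shut) to 1.0 (fully open).
Only numpy, scipy, OpenCV 4.12 (cv2) and the standard library are available. Lean on these libraries where they do the work, as an engineer would, in place of code of your own. Each camera call takes 0.05 s, during which the arm holds its last target.

## Working session

There is one attempt and no reset: what is moved stays moved. The work goes in short steps, Python scripts to look and compute and a tool call to move; the robot and the scene stay as the last step left them, time stands still between calls to the robot, and variables do not carry over. Pictures are saved under pics/ and viewed, and the job is handed in when it is done.

Besides the shell and the picture viewer there is one more tool, called after "Request:" by a JSON object that holds its "name" and its "arguments". move_arm: Moves the arm, as the interface text tells. Its arguments: {"type":"object","properties":{"motion":{"type":"array","items":{"type":"object","properties":{"dx":{"type":"number"},"dy":{"type":"number"},"dz":{"type":"number"},"rx":{"type":"number"},"ry":{"type":"number"},"rz":{"type":"number"}}}},"fingers":{"type":"number"},"newtons":{"type":"number"}},"required":["motion"]}

```bash
mkdir -p pics; cat > h.py <<'E'
import numpy as np, cv2
from station import r
from scipy.spatial.transform import Rotation as R
def cap(n,f):
    c=r.capture(n); cv2.imwrite('pics/'+f+'.png',c['image']); np.savez(f+'.npz',**{k:v for k,v in c.items()}); return c
def ld(f): return dict(np.load(f+'.npz'))
def px(c,u,v,d=None,T=None):
    f=240/np.tan(np.radians(float(c['vertical_fov']))/2)
    if d is None:
        d=float(c['depth'][int(round(v)),int(round(u))])
    p=np.array([(u-c['cx'])/f*d,-(v-c['cy'])/f*d,-d,1]); return (c['T']@p)[:3]
def pz(c,u,v,z):
    a=px(c,u,v,1.0); o=c['T'][:3,3]; return o+(a-o)*(z-o[2])/(a[2]-o[2])
def proj(c,P):
    f=240/np.tan(np.radians(float(c['vertical_fov']))/2)
    q=np.linalg.inv(c['T'])@np.append(P,1); return c['cx']+f*q[0]/-q[2], c['cy']-f*q[1]/-q[2]
E
python3 - <<'E'
from h import *
print(r.read_state(), r.tcp_to_grasp)
for n in('scene','top'):
    c=cap(n,n+'0'); print(n,[ (k,v) for k,v in c.items() if k not in('image','depth')])
E
```

```text
{'clock': 0.0, 'joint_pos': array([ 9.59710175e-01,  3.81180851e-01,  1.29823041e+00, -2.60384909e-05,
        1.46356153e+00, -2.15284865e-01]), 'dq': array([-0.00016202, -0.00114945,  0.00029491,  0.00121471,  0.00059002,
        0.00072302]), 'tau': array([ 4.05265018e-04, -4.37930775e+01, -2.24556041e+01,  7.12996954e-02,
        3.52180819e-02, -1.48896324e-04]), 'ee_pos': array([0.21189622, 0.50725603, 0.23815613]), 'tcp_rot': array([ 1.96609963e-01,  9.80481538e-01, -6.37190398e-04, -2.65226569e-04]), 'wrist_force': array([ 0.25997336,  0.23904589, -0.07034531]), 'torque': array([-0.03511175,  0.04638811,  0.03434448]), 'grip_width': 1.0009390437820813} 0.0187
scene [('vertical_fov', 52.71761609476184), ('cx', 315.6886036118898), ('cy', 237.1784097994397), ('T', array([[-0.30711507, -0.80472253,  0.50803737,  1.08378252],
       [ 0.95152973, -0.26889664,  0.14928418,  0.19072543],
       [ 0.0164772 ,  0.52926009,  0.84829963,  1.00325208],
       [ 0.        ,  0.        ,  0.        ,  1.        ]]))]
top [('vertical_fov', 42.97788032112723), ('cx', 313.6715337206702), ('cy', 240.6096567331837), ('T', array([[ 0.02031849,  0.99392909, -0.10813011,  0.40145248],
       [-0.99968344,  0.01859193, -0.01695171,  0.01604963],
       [-0.01483845,  0.10844031,  0.99399221,  1.46115342],
       [ 0.        ,  0.        ,  0.        ,  1.        ]]))]
```

View pics/scene0.png

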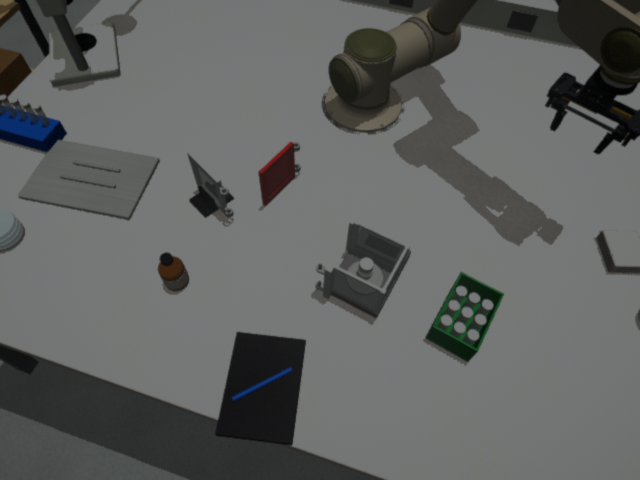

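View pics/top0.png

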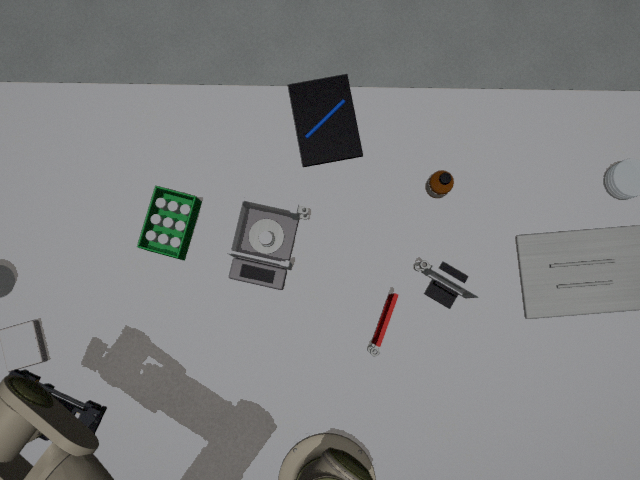

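```bash
python3 - <<'E'
from h import *
c=ld('top0')
a=cv2.resize(c['image'][190:300,220:330],None,fx=5,fy=5,interpolation=cv2.INTER_CUBIC)
b=cv2.resize(c['image'][240:320,400:490],None,fx=6,fy=6,interpolation=cv2.INTER_CUBIC)
a=cv2.convertScaleAbs(a,alpha=1.5);b=cv2.convertScaleAbs(b,alpha=1.5)
cv2.imwrite('pics/ta.png',a);cv2.imwrite('pics/tb.png',b)
c=ld('scene0')
a=cv2.resize(c['image'][215:325,305:415],None,fx=5,fy=5,interpolation=cv2.INTER_CUBIC)
b=cv2.resize(c['image'][145:230,180:240],None,fx=6,fy=6,interpolation=cv2.INTER_CUBIC)
cv2.imwrite('pics/sa.png',cv2.convertScaleAbs(a,alpha=1.5));cv2.imwrite('pics/sb.png',cv2.convertScaleAbs(b,alpha=1.5))
E
```

```text
(no output)
```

View pics/ta.png

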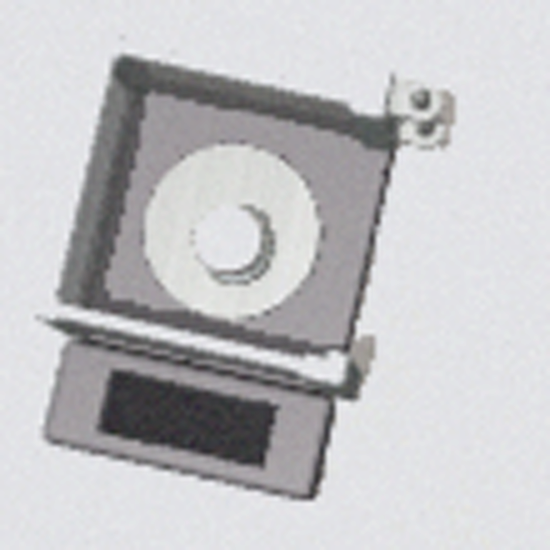

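View pics/tb.png

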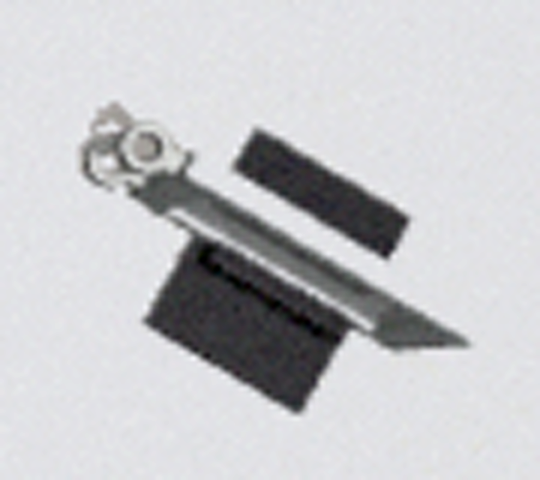

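View pics/sa.png

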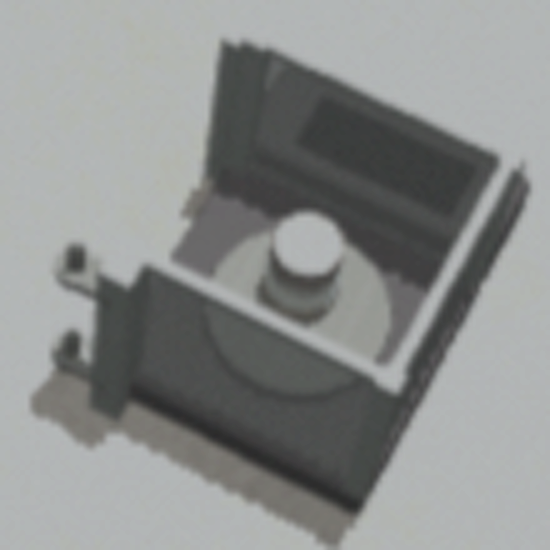

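View pics/sb.png

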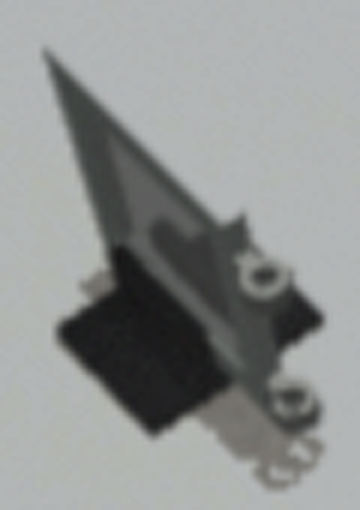

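```bash
cat >> h.py <<'E'
def cloud(c,u0,u1,v0,v1):
    U,V=np.meshgrid(np.arange(u0,u1),np.arange(v0,v1)); d=c['depth'][v0:v1,u0:u1]
    f=240/np.tan(np.radians(float(c['vertical_fov']))/2)
    P=np.stack([(U-c['cx'])/f*d,-(V-c['cy'])/f*d,-d,np.ones_like(d)],-1)@np.asarray(c['T']).T
    P=P[...,:3]; P[d==0]=np.nan; return P
E
python3 - <<'E'
from h import *
c=ld('top0'); s=ld('scene0')
print('table z',[px(c,u,v)[2].round(4) for u,v in((350,220),(500,330),(200,300))],[px(s,u,v)[2].round(4) for u,v in((250,320),(230,140),(400,180))])
P=cloud(c,400,490,240,320); np.set_printoptions(linewidth=250)
print((P[8:64:2,10:84:2,2]*1000).round().astype(int))
P=cloud(s,180,240,145,230)
print((P[::3,::2,2]*1000).round().astype(int))
E
```

```text
table z [np.float64(-0.0011), np.float64(0.0005), np.float64(0.0011)] [np.float64(0.0006), np.float64(-0.0023), np.float64(-0.0011)]
[[                  -2                    2                   -7 ...                    0                   -6                    3]
 [                  -1                    1                   -2 ...                   -1                    3                    1]
 [                  -3                    2                   -5 ...                    3                   -1                   -2]
 ...
 [                   2                   -3                    3 ...                    8                    1                   -1]
 [                   3 -9223372036854775808                   -5 ...                    0                   -8                    6]
 [                   3                   -3                    4 ...                    2                    1                    1]]
[[                   4                    1                    2                    2                   -2                    0                    0               
[... 17731 characters left out ...]
     2                    0                   -2                   -3                    0                   -1                    0                    4                    1
                     1                    1                   -2                   -1                    0                    0                    1                   -1                   -4                    2                   -1
                     0                   -3                   -3                    3                   -2                   -1                    2                    0]]<stdin>:5: RuntimeWarning: invalid value encountered in cast
<stdin>:7: RuntimeWarning: invalid value encountered in cast
```

```bash
cat > m.py <<'E'
from h import *
c=ld('top0'); s=ld('scene0')
print('DOOR')
for n,cam,b in(('top',c,(400,490,240,320)),('scene',s,(180,240,145,230))):
    P=cloud(cam,*b).reshape(-1,3); P=P[np.isfinite(P).all(1)]
    Q=P[(P[:,2]>.131)&(P[:,2]<.146)]
    m=Q[:,:2].mean(0); w,v=np.linalg.eigh(np.cov((Q[:,:2]-m).T)); d=v[:,1]
    t=(Q[:,:2]-m)@d; q=(Q[:,:2]-m)@v[:,0]
    mm=m+d*(t.max()+t.min())/2
    print(n,len(Q),'ctr',mm.round(4),'z',Q[:,2].mean().round(4),'len',np.ptp(t).round(4),'wid',np.ptp(q).round(4),'ang',np.degrees(np.arctan2(d[1],d[0])).round(2))
    # faces
    F=P[(P[:,2]>.05)&(P[:,2]<.128)]
    n_=np.array([-d[1],d[0]]); o=(F[:,:2]-m)@n_; tt=(F[:,:2]-m)@d
    print(' face offs pct',np.percentile(o[abs(tt)<.05],[5,25,50,75,95]).round(4))
k=pz(c,424.7,264.5,.117); print('knuckle hi top',k.round(4))
k=pz(s,180+265/6,145+272/6,.117); print('scene', k.round(4))
print('SHIELD')
for n,cam,b in(('top',c,(220,330,190,300)),('scene',s,(305,415,215,325))):
    P=cloud(cam,*b).reshape(-1,3); P=P[np.isfinite(P).all(1)]
    Q=P[(P[:,2]>.122)&(P[:,2]<.138)]
    r_=cv2.minAreaRect((Q[:,:2]*1000).astype(np.float32)); print(n,len(Q),r_, 'z',Q[:,2].mean())
    Pn=P[(P[:,2]>.10)]
for u,v in((420,98),(425,130)): print('pin top',pz(c,220+u/5,190+v/5,.128 if v<110 else .048).round(4), pz(c,220+u/5,190+v/5,.048 if v<110 else .128).round(4))
for u,v,z in((75,250,.128),(70,340,.048)): print('pin scene',pz(s,305+u/5,215+v/5,z).round(4))
E
python3 m.py
```

```text
DOOR
top 281 ctr [ 0.4637 -0.269 ] z 0.138 len 0.1203 wid 0.0113 ang 60.32
 face offs pct [0.001  0.0013 0.0017 0.0034 0.0047]
scene 217 ctr [ 0.4655 -0.2674] z 0.1372 len 0.1221 wid 0.0112 ang 60.03
 face offs pct [-0.004  -0.0019 -0.001  -0.0005  0.0001]
knuckle hi top [ 0.4993 -0.2067  0.117 ]
scene [ 0.4992 -0.2025  0.117 ]
SHIELD
top 612 ((569.93212890625, 144.25743103027344), (148.11563110351562, 140.44691467285156), 78.49923706054688) z 0.12952203611570873
scene 783 ((572.2073974609375, 146.7530517578125), (145.24728393554688, 142.7985382080078), 78.3036117553711) z 0.1288837830970221
pin top [0.6151 0.0616 0.128 ] [0.6279 0.0643 0.048 ]
pin top [0.6128 0.0616 0.048 ] [0.6008 0.0591 0.128 ]
pin scene [0.621  0.0658 0.128 ]
pin scene [0.6222 0.0659 0.048 ]
```

```bash
cat >> h.py <<'E'
def plan(p,yaw,N,start=None,tilt=True,ease=False):
    """p target TCP mm, yaw deg of tool y. prints rows"""
    s=r.read_state() if start is None else start
    P=np.array(s['ee_pos'])*1000; M=R.from_quat(s['tcp_rot'])
    y=np.radians(yaw); Y=np.array([np.cos(y),np.sin(y),0]); Z=np.array([0,0,-1.]); X=np.cross(Y,Z)
    T=R.from_matrix(np.c_[X,Y,Z]); rows=[]
    for k in range(N):
        a=1/(N-k)
        d=np.round(M.inv().apply((np.array(p)-P)*a),1)
        rv=np.round((M.inv()*T).as_rotvec()*a,3)
        P=P+M.apply(d); M=M*R.from_rotvec(rv)
        rows.append(dict(zip(('dx','dy','dz','rx','ry','rz'),(float(x) for x in [*d,*rv]))))
        rows[-1]={k:v for k,v in rows[-1].items() if abs(v)>=.0005}
    import json
    for i in range(0,N,8): print(json.dumps(rows[i:i+8]))
    return {'ee_pos':P/1000,'tcp_rot':M.as_quat()}
E
python3 - <<'E'
from h import *
print(R.from_quat(r.read_state()['tcp_rot']).as_matrix().round(3))
plan([464.5,-268.2,215],-29.8,24)
c=ld('top0')
print('bottle',pz(c,440,180,.1),'red',pz(c,385,320,.13))
E
```

```text
[[-0.923  0.386 -0.001]
 [ 0.386  0.923 -0.001]
 [ 0.    -0.001 -1.   ]]
[{"dx": -22.2, "dy": -25.8, "dz": 1.0, "rz": 0.071}, {"dx": -23.9, "dy": -24.1, "dz": 1.0, "rz": 0.071}, {"dx": -25.6, "dy": -22.4, "dz": 1.0, "rz": 0.071}, {"dx": -27.1, "dy": -20.5, "dz": 1.0, "rz": 0.071}, {"dx": -28.5, "dy": -18.5, "dz": 1.0, "rz": 0.071}, {"dx": -29.7, "dy": -16.4, "dz": 1.0, "rz": 0.071}, {"dx": -30.8, "dy": -14.3, "dz": 1.0, "rz": 0.071}, {"dx": -31.8, "dy": -12.1, "dz": 1.0, "rz": 0.07}]
[{"dx": -32.5, "dy": -9.8, "dz": 1.0, "rz": 0.071}, {"dx": -33.1, "dy": -7.5, "dz": 1.0, "rz": 0.07}, {"dx": -33.6, "dy": -5.1, "dz": 1.0, "rz": 0.071}, {"dx": -33.9, "dy": -2.7, "dz": 1.0, "rz": 0.07}, {"dx": -34.0, "dy": -0.4, "dz": 1.0, "rz": 0.071}, {"dx": -33.9, "dy": 2.0, "dz": 1.0, "rz": 0.07}, {"dx": -33.7, "dy": 4.4, "dz": 1.0, "rz": 0.071}, {"dx": -33.3, "dy": 6.8, "dz": 1.0, "rz": 0.07}]
[{"dx": -32.7, "dy": 9.1, "dz": 1.0, "rz": 0.071}, {"dx": -32.0, "dy": 11.4, "dz": 1.0, "rz": 0.07}, {"dx": -31.2, "dy": 13.6, "dz": 1.0, "rz": 0.071}, {"dx": -30.1, "dy": 15.8, "dz": 1.0, "rz": 0.07}, {"dx": -28.9, "dy": 17.9, "dz": 1.0, "rz": 0.071}, {"dx": -27.6, "dy": 19.8, "dz": 1.0, "rz": 0.07}, {"dx": -26.1, "dy": 21.7, "dz": 0.9, "ry": 0.001, "rz": 0.071}, {"dx": -24.5, "dy": 23.6, "dz": 0.9, "rz": 0.07}]
bottle [ 0.69286877 -0.24390088  0.1       ] red [ 0.37649818 -0.11897983  0.13      ]
```

Candidates for the door are the grey framed panel in the black stand (top 448,280; scene 210,185), the red panel (top 383,320; scene 280,172) and the pale panel at the far left (top 22,345; scene 622,250). I choose the grey one. The close crops show an aluminium frame, two steel knuckles and the black slotted stand.

Request:
{"name": "move_arm", "arguments": {"motion": [{"dx": -22, "dy": -26, "dz": 1, "rz": 0.071}, {"dx": -24, "dy": -24, "dz": 1, "rz": 0.071}, {"dx": -25.5, "dy": -22.5, "dz": 1, "rz": 0.071}, {"dx": -27, "dy": -20.5, "dz": 1, "rz": 0.071}, {"dx": -28.5, "dy": -18.5, "dz": 1, "rz": 0.071}, {"dx": -30, "dy": -16.5, "dz": 1, "rz": 0.071}, {"dx": -31, "dy": -14, "dz": 1, "rz": 0.071}, {"dx": -32, "dy": -12, "dz": 1, "rz": 0.07}], "fingers": 1}}

```text
$.motion[0]: bad value
```

Request:
{"name": "move_arm", "arguments": {"motion": [{"dx": -32.5, "dy": -10, "dz": 1, "rz": 0.071}, {"dx": -33, "dy": -7.5, "dz": 1, "rz": 0.07}, {"dx": -33.5, "dy": -5, "dz": 1, "rz": 0.071}, {"dx": -34, "dy": -2.5, "dz": 1, "rz": 0.07}, {"dx": -34, "dy": -0.5, "dz": 1, "rz": 0.071}, {"dx": -34, "dy": 2, "dz": 1, "rz": 0.07}, {"dx": -33.5, "dy": 4.5, "dz": 1, "rz": 0.071}, {"dx": -33.5, "dy": 7, "dz": 1, "rz": 0.07}]}}

```text
$.motion[0]: bad value
```

```bash
python3 - <<'E'
from h import *
print(r.read_state()['joint_pos'].round(3))
plan([464.5,-268.2,215],-29.8,8)
E
```

```text
[ 0.96   0.381  1.298 -0.     1.464 -0.215]
[{"dx": -66.5, "dy": -77.3, "dz": 3.0, "rz": 0.212}, {"dx": -81.3, "dy": -61.5, "dz": 3.0, "rz": 0.212}, {"dx": -92.4, "dy": -43.1, "dz": 3.0, "rz": 0.212}, {"dx": -99.4, "dy": -22.6, "dz": 3.0, "rz": 0.212}, {"dx": -101.9, "dy": -1.2, "dz": 3.0, "rz": 0.212}, {"dx": -99.9, "dy": 20.2, "dz": 3.0, "rz": 0.212}, {"dx": -93.4, "dy": 40.8, "dz": 2.9, "ry": 0.001, "rz": 0.212}, {"dx": -82.8, "dy": 59.6, "dz": 2.9, "rz": 0.211}]
```

Request:
{"name": "move_arm", "arguments": {"motion": [{"dx": -22, "dy": -26, "dz": 1, "rx": 0, "ry": 0, "rz": 0.071}, {"dx": -24, "dy": -24, "dz": 1, "rx": 0, "ry": 0, "rz": 0.071}, {"dx": -25.5, "dy": -22.5, "dz": 1, "rx": 0, "ry": 0, "rz": 0.071}, {"dx": -27, "dy": -20.5, "dz": 1, "rx": 0, "ry": 0, "rz": 0.071}, {"dx": -28.5, "dy": -18.5, "dz": 1, "rx": 0, "ry": 0, "rz": 0.071}, {"dx": -30, "dy": -16.5, "dz": 1, "rx": 0, "ry": 0, "rz": 0.071}, {"dx": -31, "dy": -14, "dz": 1, "rx": 0, "ry": 0, "rz": 0.071}, {"dx": -32, "dy": -12, "dz": 1, "rx": 0, "ry": 0, "rz": 0.07}], "fingers": 1}}

```text
clock: 1.1
ee_pos: [0.2966, 0.2475, 0.2306]
tcp_rot: [0.464, 0.886, -0.0, -0.0]
wrist_force: [0.2, -0.3, -0.2]
grip_width: 1.002
```

Request:
{"name": "move_arm", "arguments": {"motion": [{"dx": -32.5, "dy": -10, "dz": 1, "rx": 0, "ry": 0, "rz": 0.071}, {"dx": -33, "dy": -7.5, "dz": 1, "rx": 0, "ry": 0, "rz": 0.07}, {"dx": -33.5, "dy": -5, "dz": 1, "rx": 0, "ry": 0, "rz": 0.071}, {"dx": -34, "dy": -2.5, "dz": 1, "rx": 0, "ry": 0, "rz": 0.07}, {"dx": -34, "dy": -0.5, "dz": 1, "rx": 0, "ry": 0, "rz": 0.071}, {"dx": -34, "dy": 2, "dz": 1, "rx": 0, "ry": 0, "rz": 0.07}, {"dx": -33.5, "dy": 4.5, "dz": 1, "rx": 0, "ry": 0, "rz": 0.071}, {"dx": -33.5, "dy": 7, "dz": 1, "rx": 0, "ry": 0, "rz": 0.07}]}}

```text
clock: 2.1
ee_pos: [0.3811, -0.0109, 0.2226]
tcp_rot: [0.692, 0.722, -0.0, -0.0]
wrist_force: [-0.1, -0.5, 0.2]
grip_width: 1.001
```

```bash
sed -i 's/^        rows\[-1\]={k.*$//' h.py; python3 - <<'E'
from h import *
s=r.read_state();print(s['joint_pos'].round(3),s['dq'].round(3))
plan([464.5,-268.2,200],-29.8,8)
E
```

```text
[-0.342  0.096  1.742  0.     1.304 -0.383] [-0.622  0.166 -0.165 -0.    -0.002 -0.062]
[{"dx": -32.6, "dy": 9.1, "dz": 2.8, "rx": -0.0, "ry": -0.0, "rz": 0.07}, {"dx": -31.8, "dy": 11.3, "dz": 2.8, "rx": -0.0, "ry": -0.0, "rz": 0.07}, {"dx": -31.0, "dy": 13.5, "dz": 2.8, "rx": -0.0, "ry": -0.0, "rz": 0.07}, {"dx": -30.0, "dy": 15.7, "dz": 2.8, "rx": -0.0, "ry": -0.0, "rz": 0.07}, {"dx": -28.8, "dy": 17.7, "dz": 2.8, "rx": -0.0, "ry": -0.0, "rz": 0.07}, {"dx": -27.5, "dy": 19.7, "dz": 2.9, "rx": -0.0, "ry": -0.0, "rz": 0.071}, {"dx": -26.0, "dy": 21.6, "dz": 2.8, "rx": -0.0, "ry": 0.0, "rz": 0.07}, {"dx": -24.3, "dy": 23.4, "dz": 2.9, "rx": -0.0, "ry": 0.0, "rz": 0.071}]
```

Request:
{"name": "move_arm", "arguments": {"motion": [{"dx": -32.5, "dy": 9, "dz": 3, "rx": 0, "ry": 0, "rz": 0.07}, {"dx": -32, "dy": 11.5, "dz": 3, "rx": 0, "ry": 0, "rz": 0.07}, {"dx": -31, "dy": 13.5, "dz": 3, "rx": 0, "ry": 0, "rz": 0.07}, {"dx": -30, "dy": 15.5, "dz": 3, "rx": 0, "ry": 0, "rz": 0.07}, {"dx": -29, "dy": 17.5, "dz": 3, "rx": 0, "ry": 0, "rz": 0.07}, {"dx": -27.5, "dy": 19.5, "dz": 3, "rx": 0, "ry": 0, "rz": 0.07}, {"dx": -26, "dy": 21.5, "dz": 3, "rx": 0, "ry": 0, "rz": 0.07}, {"dx": 0, "dy": 0, "dz": 0, "rx": 0, "ry": 0, "rz": 0}]}}

```text
clock: 3.1
ee_pos: [0.454, -0.2364, 0.2009]
tcp_rot: [0.847, 0.532, -0.0, -0.001]
wrist_force: [0.9, 0.2, -0.3]
grip_width: 1.002
```

```bash
python3 - <<'E'
from h import *
s=r.read_state();print(s['joint_pos'].round(3),s['dq'].round(3),s['ee_pos'])
c=cap('wrist','w1'); print(c['mount'],c['vertical_fov'],c['cx'],c['cy'])
plan([464.5,-268.2,170],-29.8,2)
E
```

```text
[-0.712  0.347  1.466 -0.     1.329 -0.264] [ 0.03  -0.039  0.046  0.008  0.008 -0.014] [ 0.45399908 -0.23638363  0.20088831]
[[ 1.79697326e-04  9.49745620e-01  3.13022722e-01  8.16619743e-02]
 [ 9.99999983e-01 -1.86284566e-04 -8.86316308e-06  5.66709941e-04]
 [ 4.98935516e-05  3.13022718e-01 -9.49745637e-01 -1.46058381e-01]
 [ 0.00000000e+00  0.00000000e+00  0.00000000e+00  1.00000000e+00]] 65.70646984690485 312.2523825982305 236.09202794685928
[{"dx": -12.6, "dy": 12.0, "dz": 15.5, "rx": -0.001, "ry": -0.0, "rz": 0.037}, {"dx": -12.1, "dy": 12.5, "dz": 15.6, "rx": -0.0, "ry": -0.0, "rz": 0.037}]
```

View pics/w1.png

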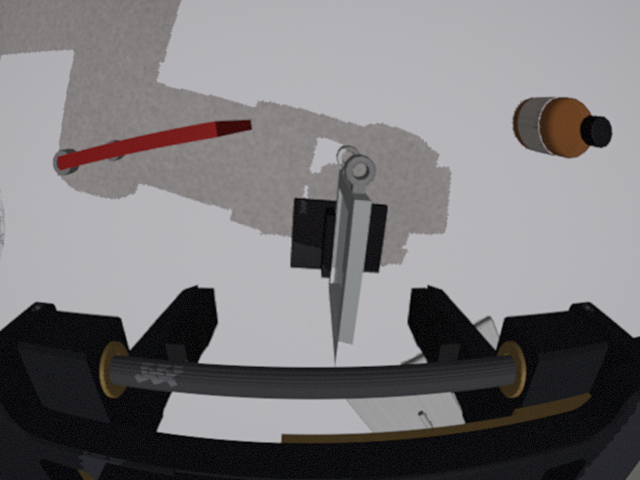

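```bash
cat >> h.py <<'E'
def wz(c,s,u,v,z):
    f=240/np.tan(np.radians(float(c['vertical_fov']))/2)
    a=u-c['cx'];b=v-c['cy'];rr=np.hypot(a,b);th=rr/f
    d=np.array([np.sin(th)*a/rr,-np.sin(th)*b/rr,-np.cos(th)])
    Rm=R.from_quat(s['tcp_rot']).as_matrix(); m=c['mount']
    o=Rm@m[:3,3]+s['ee_pos']; D=Rm@m[:3,:3]@d
    return o+D*(z-o[2])/D[2]
E
python3 - <<'E'
from h import *
c=ld('w1'); s=r.read_state()
cv2.imwrite('pics/w1c.png',cv2.resize(c['image'][130:380,280:430],None,fx=3.2,fy=2.4))
for u,v,z in((361,170,.117),(355,199,.138),(370,199,.138),(339,343,.138),(355,343,.138)): print(wz(c,s,u,v,z).round(4))
E
```

```text
[ 0.5029 -0.204   0.117 ]
[ 0.4916 -0.2141  0.138 ]
[ 0.4996 -0.2179  0.138 ]
[ 0.4431 -0.3003  0.138 ]
[ 0.4528 -0.3053  0.138 ]
```

View pics/w1c.png

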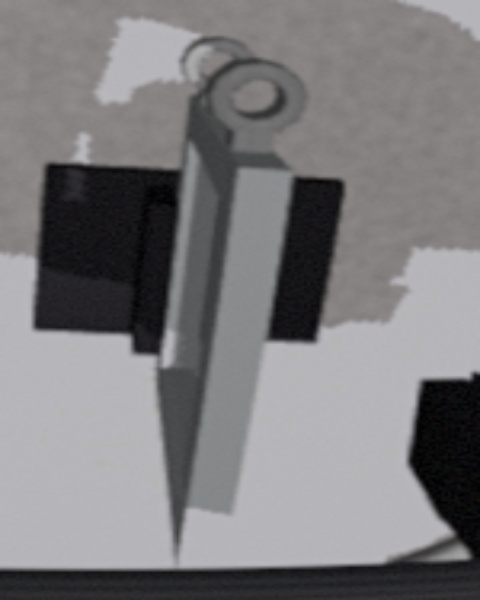

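```bash
python3 - <<'E'
from h import *
s=plan([466,-268.5,170],-29.4,3)
plan([466,-268.5,108],-29.4,4,start=s)
E
```

```text
[{"dx": -8.3, "dy": 8.5, "dz": 10.4, "rx": -0.0, "ry": -0.0, "rz": 0.022}, {"dx": -8.0, "dy": 8.7, "dz": 10.3, "rx": -0.001, "ry": -0.0, "rz": 0.022}, {"dx": -7.9, "dy": 8.9, "dz": 10.4, "rx": -0.0, "ry": -0.0, "rz": 0.023}]
[{"dx": -0.0, "dy": 0.0, "dz": 15.5, "rx": -0.0, "ry": -0.0, "rz": -0.0}, {"dx": -0.0, "dy": 0.0, "dz": 15.5, "rx": -0.0, "ry": -0.0, "rz": -0.0}, {"dx": -0.0, "dy": 0.0, "dz": 15.5, "rx": -0.0, "ry": -0.0, "rz": -0.0}, {"dx": -0.0, "dy": 0.0, "dz": 15.5, "rx": -0.0, "ry": -0.0, "rz": -0.0}]
```

Request:
{"name": "move_arm", "arguments": {"motion": [{"dx": -8.3, "dy": 8.5, "dz": 10.5, "rx": 0, "ry": 0, "rz": 0.022}, {"dx": -8, "dy": 8.7, "dz": 10.5, "rx": 0, "ry": 0, "rz": 0.022}, {"dx": -8, "dy": 9, "dz": 10, "rx": 0, "ry": 0, "rz": 0.023}, {"dx": 0, "dy": 0, "dz": 15.5, "rx": 0, "ry": 0, "rz": 0}, {"dx": 0, "dy": 0, "dz": 15.5, "rx": 0, "ry": 0, "rz": 0}, {"dx": 0, "dy": 0, "dz": 15.5, "rx": 0, "ry": 0, "rz": 0}, {"dx": 0, "dy": 0, "dz": 15.5, "rx": 0, "ry": 0, "rz": 0}, {"dx": 0, "dy": 0, "dz": 0, "rx": 0, "ry": 0, "rz": 0}]}}

```text
clock: 4.15
ee_pos: [0.466, -0.2684, 0.1075]
tcp_rot: [0.864, 0.504, -0.0, -0.001]
wrist_force: [0.2, 0.3, -0.5]
grip_width: 1.005
```

Request:
{"name": "move_arm", "arguments": {"motion": [{"dx": 0, "dy": 0, "dz": 0, "rx": 0, "ry": 0, "rz": 0}, {"dx": 0, "dy": 0, "dz": 0, "rx": 0, "ry": 0, "rz": 0}, {"dx": 0, "dy": 0, "dz": 0, "rx": 0, "ry": 0, "rz": 0}, {"dx": 0, "dy": 0, "dz": 0, "rx": 0, "ry": 0, "rz": 0}], "fingers": 0.3, "newtons": 10}}

```text
clock: 4.65
ee_pos: [0.4664, -0.2685, 0.109]
tcp_rot: [0.863, 0.505, 0.0, 0.0]
wrist_force: [-0.0, -0.8, -0.0]
grip_width: 0.573
```

```bash
python3 - <<'E'
from h import *
s=r.read_state();print(s['ee_pos'],s['wrist_force'],s['torque'],s['grip_width'])
c=cap('wrist','w2')
E
```

```text
[ 0.46637819 -0.2685332   0.10896539] [-0.01620714 -0.79658559 -0.02563287] [-0.07080119  0.09480224  0.04040562] 0.5728599947324153
```

View pics/w2.png

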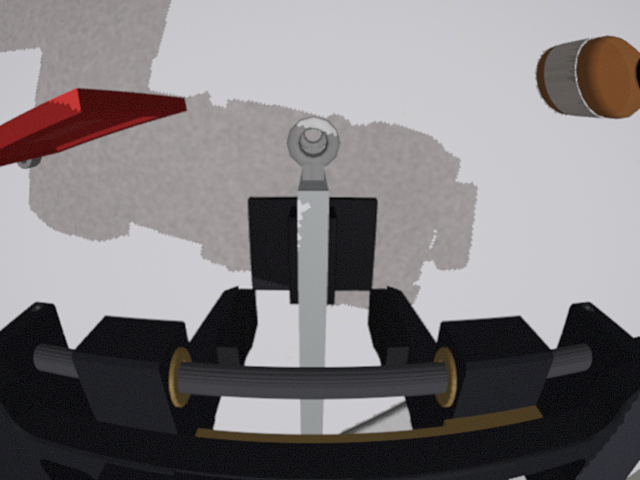

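The wrist view shows the door strip running straight down u≈313, midway between the fingers, so the grasp is centred. I'll close.

Request:
{"name": "move_arm", "arguments": {"motion": [{"dx": 0, "dy": 0, "dz": 0, "rx": 0, "ry": 0, "rz": 0}, {"dx": 0, "dy": 0, "dz": 0, "rx": 0, "ry": 0, "rz": 0}, {"dx": 0, "dy": 0, "dz": 0, "rx": 0, "ry": 0, "rz": 0}, {"dx": 0, "dy": 0, "dz": 0, "rx": 0, "ry": 0, "rz": 0}, {"dx": 0, "dy": 0, "dz": 0, "rx": 0, "ry": 0, "rz": 0}, {"dx": 0, "dy": 0, "dz": 0, "rx": 0, "ry": 0, "rz": 0}], "fingers": 0, "newtons": 10}}

```text
clock: 5.45
ee_pos: [0.4663, -0.2685, 0.1087]
tcp_rot: [0.863, 0.505, -0.0, -0.0]
wrist_force: [-1.0, -1.0, 0.5]
grip_width: 0.113
```

Request:
{"name": "move_arm", "arguments": {"motion": [{"dx": 0, "dy": 0, "dz": 0, "rx": 0, "ry": 0, "rz": 0}, {"dx": 0, "dy": 0, "dz": 0, "rx": 0, "ry": 0, "rz": 0}, {"dx": 0, "dy": 0, "dz": 0, "rx": 0, "ry": 0, "rz": 0}], "fingers": 0, "newtons": 45}}

```text
clock: 5.82
ee_pos: [0.4663, -0.2685, 0.1087]
tcp_rot: [0.863, 0.505, -0.0, -0.0]
wrist_force: [-0.2, 0.2, -0.2]
grip_width: 0.11
```

Request:
{"name": "move_arm", "arguments": {"motion": [{"dx": 0, "dy": 0, "dz": -5, "rx": 0, "ry": 0, "rz": 0}, {"dx": 0, "dy": 0, "dz": -8, "rx": 0, "ry": 0, "rz": 0}, {"dx": 0, "dy": 0, "dz": -10, "rx": 0, "ry": 0, "rz": 0}, {"dx": 0, "dy": 0, "dz": -10, "rx": 0, "ry": 0, "rz": 0}, {"dx": 0, "dy": 0, "dz": -10, "rx": 0, "ry": 0, "rz": 0}, {"dx": 0, "dy": 0, "dz": -5, "rx": 0, "ry": 0, "rz": 0}, {"dx": 0, "dy": 0, "dz": 0, "rx": 0, "ry": 0, "rz": 0}]}}

```text
clock: 6.7
ee_pos: [0.4664, -0.2685, 0.157]
tcp_rot: [0.863, 0.505, 0.0, 0.0]
wrist_force: [-0.0, -0.2, -4.1]
grip_width: 0.108
```

```bash
python3 - <<'E'
from h import *
s=r.read_state();print(s['ee_pos'],s['wrist_force'],s['torque'],s['grip_width'])
c=cap('wrist','w3')
plan([603-25*.2-3,-7.5-45,145],-11.6,8)
E
```

```text
[ 0.46636593 -0.26850731  0.15704766] [-0.0494567  -0.22685885 -4.06880353] [-0.09697888  0.14820325 -0.01060522] 0.10831466626186308
[{"dx": 31.4, "dy": 0.8, "dz": 1.5, "rx": -0.0, "ry": -0.0, "rz": -0.039}, {"dx": 31.4, "dy": 2.0, "dz": 1.5, "rx": -0.0, "ry": -0.0, "rz": -0.039}, {"dx": 31.3, "dy": 3.2, "dz": 1.4, "rx": -0.0, "ry": -0.0, "rz": -0.039}, {"dx": 31.1, "dy": 4.4, "dz": 1.5, "rx": -0.0, "ry": -0.0, "rz": -0.039}, {"dx": 30.9, "dy": 5.7, "dz": 1.4, "rx": -0.0, "ry": -0.0, "rz": -0.039}, {"dx": 30.6, "dy": 6.8, "dz": 1.5, "rx": -0.0, "ry": -0.0, "rz": -0.039}, {"dx": 30.4, "dy": 8.0, "dz": 1.4, "rx": -0.0, "ry": -0.0, "rz": -0.038}, {"dx": 30.0, "dy": 9.2, "dz": 1.5, "rx": -0.0, "ry": -0.0, "rz": -0.039}]
```

View pics/w3.png

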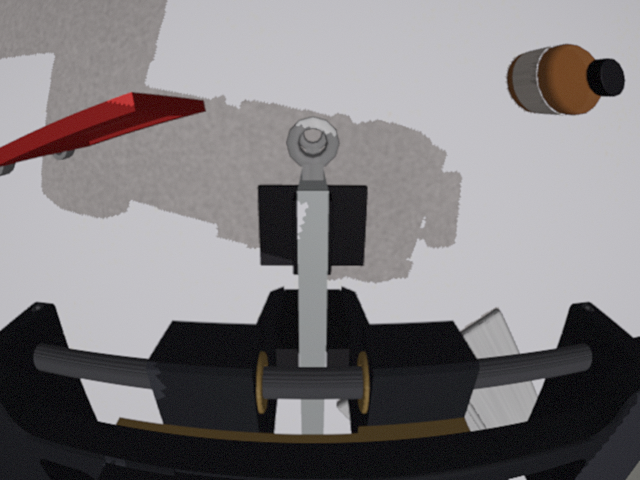

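```bash
python3 - <<'E'
from h import *
c=ld('w3'); s=r.read_state()
cv2.imwrite('pics/w3c.png',cv2.resize(c['image'][100:200,270:360],None,fx=6,fy=6,interpolation=cv2.INTER_CUBIC))
M=R.from_quat(s['tcp_rot'])
for u,v,z in((313,141,.1654),(312.5,189,.1864)): print((M.inv().apply(wz(c,s,u,v,z)-s['ee_pos'])*1000).round(1))
E
```

```text
[73.1  0.8 -8.7]
[ 59.1   0.6 -29.7]
```

View pics/w3c.png

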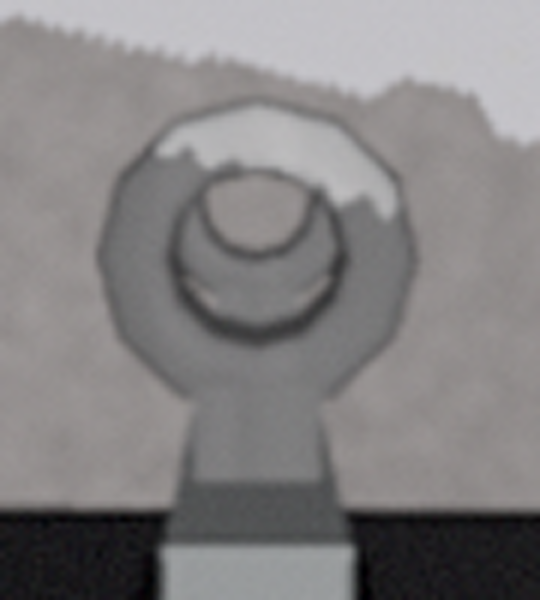

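Request:
{"name": "move_arm", "arguments": {"motion": [{"dx": 31.4, "dy": 1, "dz": 1, "rx": 0, "ry": 0, "rz": -0.039}, {"dx": 31.4, "dy": 2, "dz": 1, "rx": 0, "ry": 0, "rz": -0.039}, {"dx": 31.3, "dy": 3.2, "dz": 1, "rx": 0, "ry": 0, "rz": -0.039}, {"dx": 31.1, "dy": 4.4, "dz": 1, "rx": 0, "ry": 0, "rz": -0.039}, {"dx": 30.9, "dy": 5.7, "dz": 1, "rx": 0, "ry": 0, "rz": -0.039}, {"dx": 30.6, "dy": 6.8, "dz": 1, "rx": 0, "ry": 0, "rz": -0.039}, {"dx": 30.4, "dy": 8, "dz": 1, "rx": 0, "ry": 0, "rz": -0.039}, {"dx": 0, "dy": 0, "dz": 0, "rx": 0, "ry": 0, "rz": 0}]}}

```text
clock: 7.75
ee_pos: [0.5795, -0.078, 0.149]
tcp_rot: [0.786, 0.618, -0.0, -0.001]
wrist_force: [-0.0, -0.8, -3.3]
grip_width: 0.11
```

```bash
python3 - <<'E'
from h import *
s=r.read_state();print(s['ee_pos'],s['wrist_force'],s['torque'],s['grip_width'])
np.save('s4.npy',s,allow_pickle=True)
cap('wrist','w4');cap('top','t4');c=cap('scene','s4')
a=cv2.resize(ld('t4')['image'][160:300,230:370],None,fx=4,fy=4,interpolation=cv2.INTER_CUBIC)
cv2.imwrite('pics/t4c.png',a)
E
```

```text
[ 0.57945168 -0.07795668  0.14902665] [-0.04967579 -0.79139693 -3.26828755] [-0.11231986  0.10839891  0.02778322] 0.10987319978205771
```

View pics/w4.png

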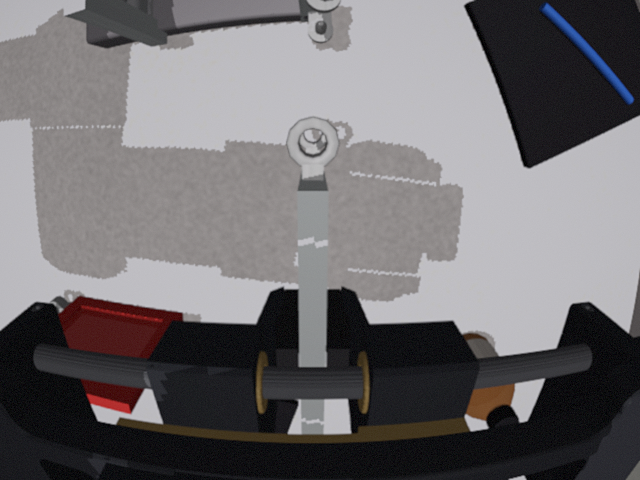

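View pics/t4c.png

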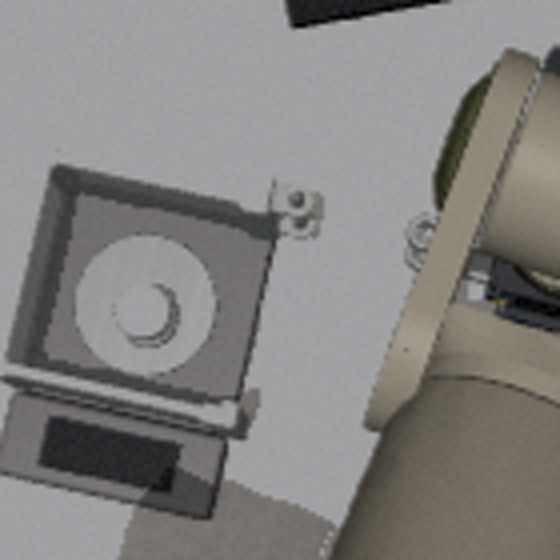

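View pics/s4.png

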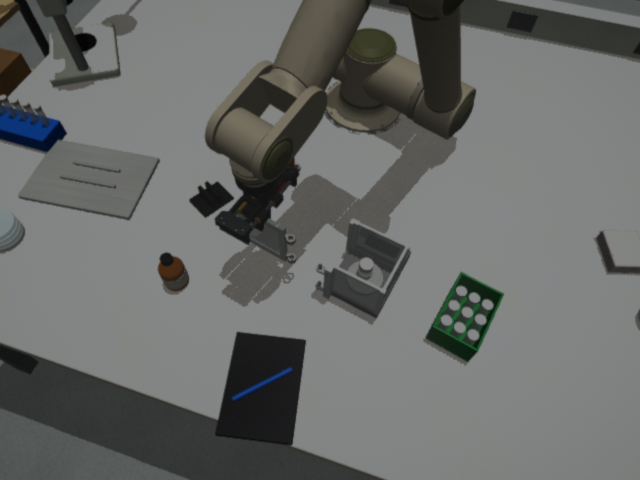

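```bash
python3 - <<'E'
from h import *
s=np.load('s4.npy',allow_pickle=True).item(); c=ld('w4')
cv2.imwrite('pics/w4c.png',cv2.resize(c['image'][0:70,280:380],None,fx=6,fy=6,interpolation=cv2.INTER_CUBIC))
b=ld('s4')['image'][215:300,265:375]; cv2.imwrite('pics/s4c.png',cv2.resize(b,None,fx=7,fy=7,interpolation=cv2.INTER_CUBIC))
t=ld('t4')['image'][195:240,290:350]; cv2.imwrite('pics/t4d.png',cv2.resize(t,None,fx=12,fy=12,interpolation=cv2.INTER_CUBIC))
E
```

View pics/w4c.png

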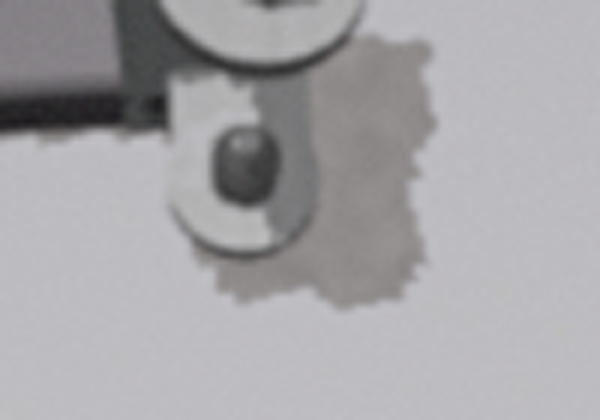

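View pics/s4c.png

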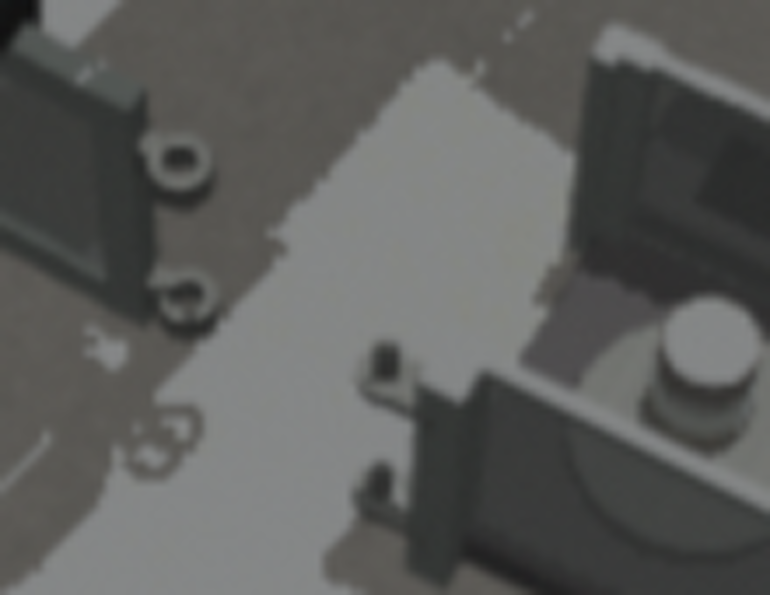

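View pics/t4d.png

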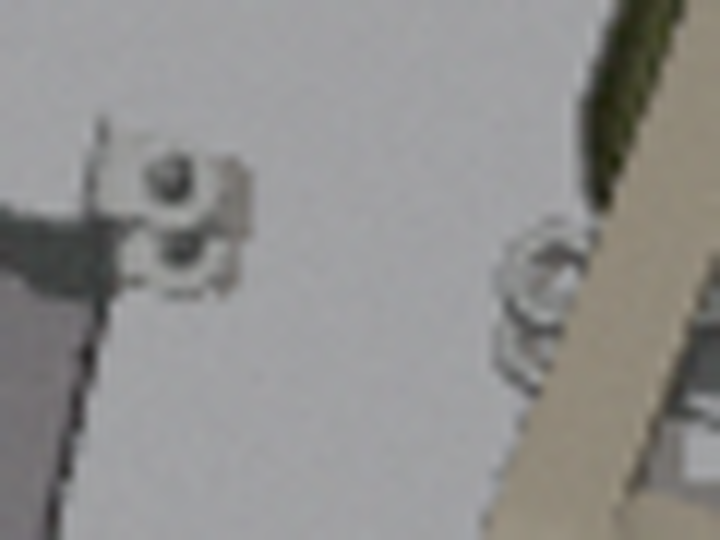

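```bash
python3 - <<'E'
from h import *
s=np.load('s4.npy',allow_pickle=True).item(); w=ld('w4');t=ld('t4');c=ld('s4')
M=R.from_quat(s['tcp_rot']); X=M.apply([1,0,0]); print('tool x',X, 'knuckle by fk',s['ee_pos']+M.apply([.0735,.0,0]))
print('wrist: lowpin',wz(w,s,321.3,23.3,.048),'knuc',wz(w,s,313.2,143,.1573))
print('top: hipin',pz(t,304.2,209.3,.128),'lowpin',pz(t,305.3,215.4,.048),'knuc',pz(t,335.8,217.9,.1573))
print('scene: hipin',pz(c,320,264.3,.128),'lowpin',pz(c,319.3,281.9,.048),'knuc',pz(c,290.7,237.6,.1573),pz(c,291.7,257.1,.0773))
E
```

```text
tool x [2.35038707e-01 9.71985957e-01 3.25711051e-04] knuckle by fk [ 0.59672703 -0.00651571  0.14905059]
wrist: lowpin [0.61988201 0.06227907 0.048     ] knuc [ 0.5973215 -0.0080285  0.1573   ]
top: hipin [0.61577035 0.06116085 0.128     ] lowpin [0.61422177 0.06097176 0.048     ] knuc [ 0.59350252 -0.00849142  0.1573    ]
scene: hipin [0.61941854 0.06533175 0.128     ] lowpin [0.61946511 0.06574875 0.048     ] knuc [ 0.59440656 -0.00656279  0.1573    ] [ 0.5949849  -0.00634572  0.0773    ]
```

```bash
python3 - <<'E'
from h import *
plan([605,-8.7,149],-11.6,6)
E
```

```text
[{"dx": 12.6, "dy": 1.4, "dz": 0.1, "rx": -0.0, "ry": 0.0, "rz": -0.006}, {"dx": 12.6, "dy": 1.5, "dz": 0.1, "rx": -0.0, "ry": 0.0, "rz": -0.006}, {"dx": 12.6, "dy": 1.6, "dz": 0.0, "rx": -0.0, "ry": 0.0, "rz": -0.007}, {"dx": 12.6, "dy": 1.7, "dz": 0.1, "rx": -0.0, "ry": 0.0, "rz": -0.006}, {"dx": 12.6, "dy": 1.7, "dz": 0.0, "rx": -0.0, "ry": 0.0, "rz": -0.007}, {"dx": 12.5, "dy": 1.8, "dz": 0.1, "rx": -0.001, "ry": 0.0, "rz": -0.006}]
```

Request:
{"name": "move_arm", "arguments": {"motion": [{"dx": 12.6, "dy": 1.4, "dz": 0, "rx": 0, "ry": 0, "rz": -0.006}, {"dx": 12.6, "dy": 1.5, "dz": 0, "rx": 0, "ry": 0, "rz": -0.006}, {"dx": 12.6, "dy": 1.6, "dz": 0, "rx": 0, "ry": 0, "rz": -0.007}, {"dx": 12.6, "dy": 1.7, "dz": 0, "rx": 0, "ry": 0, "rz": -0.006}, {"dx": 12.6, "dy": 1.7, "dz": 0, "rx": 0, "ry": 0, "rz": -0.007}, {"dx": 12.5, "dy": 1.8, "dz": 0, "rx": 0, "ry": 0, "rz": -0.006}, {"dx": 0, "dy": 0, "dz": 0, "rx": 0, "ry": 0, "rz": 0}]}}

```text
clock: 8.78
ee_pos: [0.6055, -0.0072, 0.1496]
tcp_rot: [0.774, 0.633, -0.0, -0.0]
wrist_force: [0.2, -0.8, -3.7]
grip_width: 0.109
```

```bash
python3 - <<'E'
from h import *
s=r.read_state();print(s['ee_pos'],s['wrist_force'],s['torque'],s['grip_width'])
np.save('s5.npy',s,allow_pickle=True)
w=cap('wrist','w5');t=cap('top','t5');c=cap('scene','s5')
cv2.imwrite('pics/w5c.png',cv2.resize(w['image'][90:220,240:390],None,fx=5,fy=4.6,interpolation=cv2.INTER_CUBIC))
b=c['image'][225:310,290:375]; cv2.imwrite('pics/s5c.png',cv2.resize(b,None,fx=7,fy=7,interpolation=cv2.INTER_CUBIC))
b=t['image'][195:240,280:340]; cv2.imwrite('pics/t5d.png',cv2.resize(b,None,fx=12,fy=12,interpolation=cv2.INTER_CUBIC))
E
```

```text
[ 0.60554177 -0.00724153  0.14963638] [ 0.22799163 -0.77278607 -3.69825541] [-0.06314872  0.06251686  0.00212963] 0.10864195031104781
```

View pics/w5c.png

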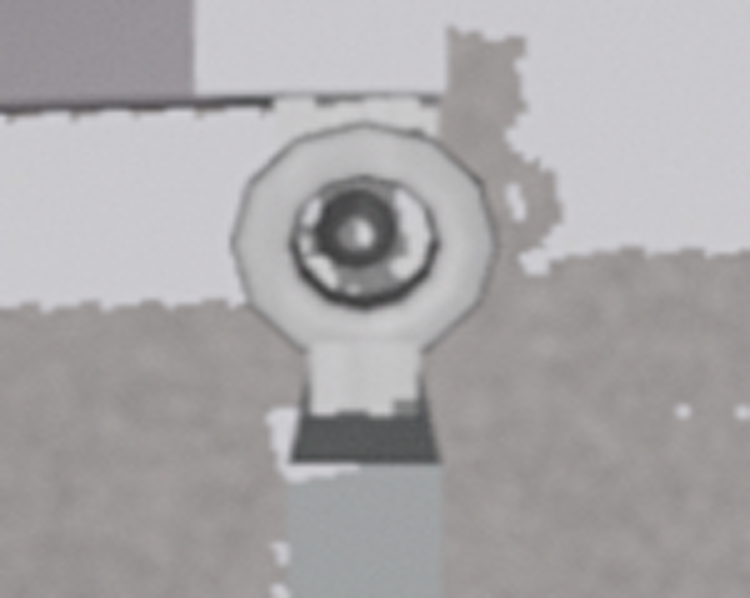

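View pics/s5c.png

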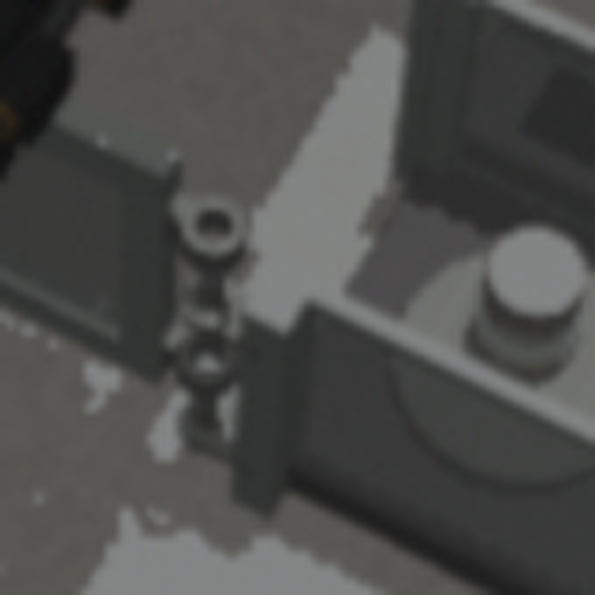

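View pics/t5d.png

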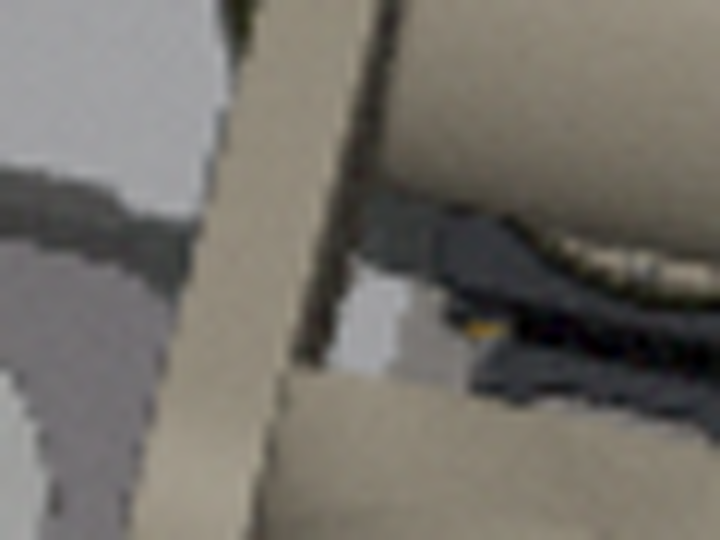

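```bash
python3 - <<'E'
from h import *
s=np.load('s5.npy',allow_pickle=True).item(); w=ld('w5');c=ld('s5')
M=R.from_quat(s['tcp_rot'])
tl=lambda P:(M.inv().apply(P-s['ee_pos'])*1000).round(1)
U=lambda a,b:(240+a/5,90+b/4.6)
print('knuc',tl(wz(w,s,*U(365,242),.158)),'pin tip',tl(wz(w,s,*U(357,233),.128)),'pin base',tl(wz(w,s,*U(352,228),.121)))
V=lambda a,b:(290+a/7,225+b/7)
k=pz(c,*V(213,222),.158);k2=pz(c,*V(208,357),.078);print('scene knuc',tl(k),tl(k2))
print('pins earlier scene',tl(np.array([.6194,.0653,.128])),tl(np.array([.6195,.0657,.048])),'wrist',tl(np.array([.6199,.0623,.048])))
print('tool x',M.apply([1,0,0]))
cam=s['ee_pos']+M.apply(w['mount'][:3,3]); print(tl(cam))
E
```

```text
knuc [72.3  0.9 -8.4] pin tip [71.2  0.2 21.6] pin base [71.3 -0.3 28.6]
scene knuc [73.6 -1.7 -8.4] [75.  -0.1 71.6]
pins earlier scene [73.8 -0.9 21.6] [ 74.3  -0.8 101.6] wrist [ 71.    0.2 101.6]
tool x [1.99262409e-01 9.79946168e-01 6.71221743e-07]
[  81.5    0.6 -146.1]
```

Request:
{"name": "move_arm", "arguments": {"motion": [{"dx": -0.7, "dy": -0.5, "dz": 5, "rx": 0, "ry": 0, "rz": 0}, {"dx": 0, "dy": 0, "dz": 5, "rx": 0, "ry": 0, "rz": 0}, {"dx": 0, "dy": 0, "dz": 3, "rx": 0, "ry": 0, "rz": 0}, {"dx": 0, "dy": 0, "dz": 2, "rx": 0, "ry": 0, "rz": 0}, {"dx": 0, "dy": 0, "dz": 1.5, "rx": 0, "ry": 0, "rz": 0}, {"dx": 0, "dy": 0, "dz": 1, "rx": 0, "ry": 0, "rz": 0}, {"dx": 0, "dy": 0, "dz": 0, "rx": 0, "ry": 0, "rz": 0}]}}

```text
clock: 9.8
ee_pos: [0.6047, -0.0088, 0.1322]
tcp_rot: [0.775, 0.632, -0.0, 0.0]
wrist_force: [0.2, -0.0, -3.7]
grip_width: 0.107
```

```bash
python3 - <<'E'
from h import *
s=r.read_state();print(s['ee_pos'],s['wrist_force'],s['torque'],s['grip_width'])
w=cap('wrist','w6');c=cap('scene','s6')
cv2.imwrite('pics/w6c.png',cv2.resize(w['image'][90:220,240:390],None,fx=5,fy=4.6,interpolation=cv2.INTER_CUBIC))
b=c['image'][225:310,290:375]; cv2.imwrite('pics/s6c.png',cv2.resize(b,None,fx=7,fy=7,interpolation=cv2.INTER_CUBIC))
E
```

```text
[ 0.60474282 -0.0087566   0.13224641] [ 0.15939236 -0.01692696 -3.66387126] [-0.07640865  0.07694749 -0.03120713] 0.10738824728045643
```

View pics/w6c.png

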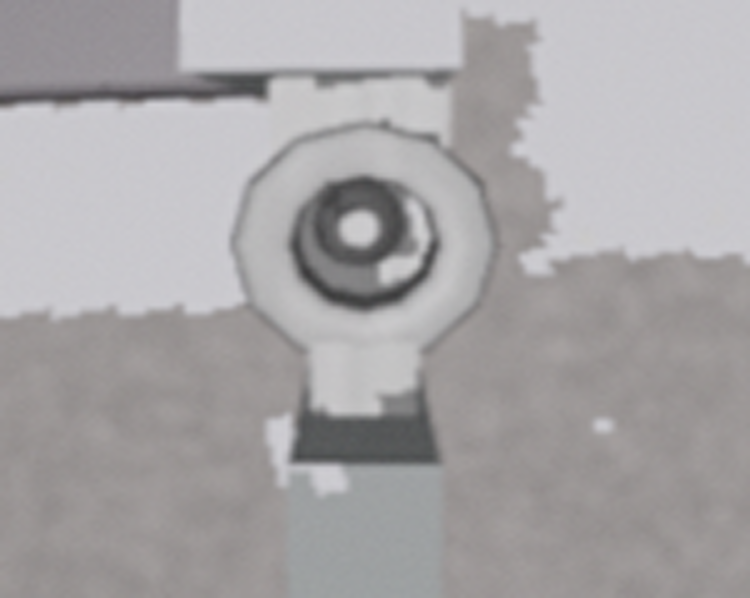

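View pics/s6c.png

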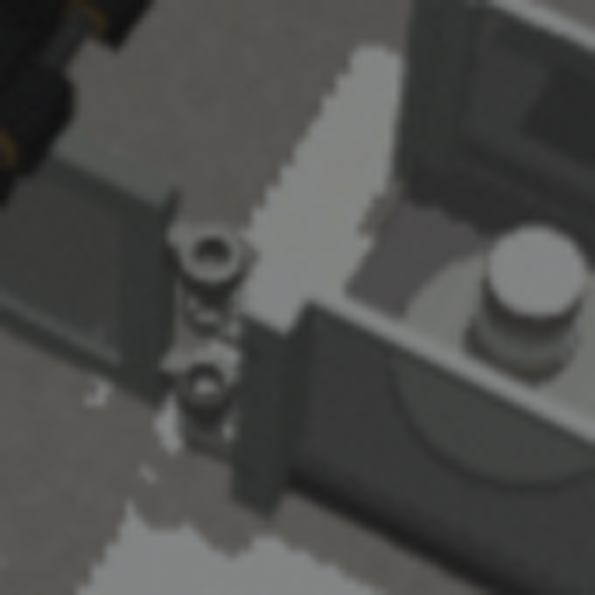

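```bash
python3 - <<'E'
from h import *
s=r.read_state(); w=ld('w6')
M=R.from_quat(s['tcp_rot'])
tl=lambda P:(M.inv().apply(P-s['ee_pos'])*1000).round(1)
U=lambda a,b:(240+a/5,90+b/4.6)
print('knuc',tl(wz(w,s,*U(365,242),.1405)),tl(wz(w,s,*U(365,240),.1405)),'pin tip',tl(wz(w,s,*U(358,228),.128)),'pin ring',tl(wz(w,s,*U(360,223),.121)))
E
```

```text
knuc [72.3  0.9 -8.1] [72.5  0.9 -8.1] pin tip [72.7  0.3  4.4] pin ring [72.7  0.5 11.4]
```

Request:
{"name": "move_arm", "arguments": {"motion": [{"dx": 0.2, "dy": -0.4, "dz": 2, "rx": 0, "ry": 0, "rz": 0}, {"dx": 0, "dy": 0, "dz": 2, "rx": 0, "ry": 0, "rz": 0}, {"dx": 0, "dy": 0, "dz": 2, "rx": 0, "ry": 0, "rz": 0}, {"dx": 0, "dy": 0, "dz": 2, "rx": 0, "ry": 0, "rz": 0}, {"dx": 0, "dy": 0, "dz": 0, "rx": 0, "ry": 0, "rz": 0}]}}

```text
clock: 10.52
ee_pos: [0.6043, -0.0085, 0.1241]
tcp_rot: [0.775, 0.632, -0.0, -0.0]
wrist_force: [0.5, 0.1, -3.7]
grip_width: 0.108
```

Request:
{"name": "move_arm", "arguments": {"motion": [{"dx": 0, "dy": 0, "dz": 2, "rx": 0, "ry": 0, "rz": 0}, {"dx": 0, "dy": 0, "dz": 2, "rx": 0, "ry": 0, "rz": 0}, {"dx": 0, "dy": 0, "dz": 2, "rx": 0, "ry": 0, "rz": 0}, {"dx": 0, "dy": 0, "dz": 1, "rx": 0, "ry": 0, "rz": 0}, {"dx": 0, "dy": 0, "dz": 0, "rx": 0, "ry": 0, "rz": 0}]}}

```text
clock: 11.15
ee_pos: [0.6044, -0.0085, 0.1172]
tcp_rot: [0.775, 0.632, -0.0, -0.0]
wrist_force: [0.3, -0.1, -3.0]
grip_width: 0.111
```

```bash
python3 - <<'E'
from h import *
s=r.read_state();print(s['ee_pos'],s['wrist_force'],s['torque'],s['grip_width'])
w=cap('wrist','w7');c=cap('scene','s7')
cv2.imwrite('pics/w7c.png',cv2.resize(w['image'][90:220,240:390],None,fx=5,fy=4.6,interpolation=cv2.INTER_CUBIC))
b=c['image'][225:310,290:375]; cv2.imwrite('pics/s7c.png',cv2.resize(b,None,fx=7,fy=7,interpolation=cv2.INTER_CUBIC))
E
```

```text
[ 0.60435255 -0.00847832  0.1171733 ] [ 0.34303373 -0.07331681 -3.0250068 ] [-0.10558288  0.03039151  0.0385534 ] 0.11056037250604829
```

View pics/s7c.png

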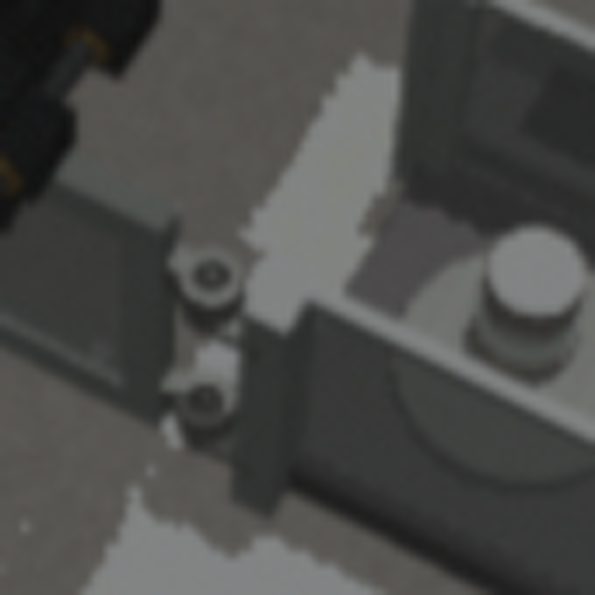

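View pics/w7c.png

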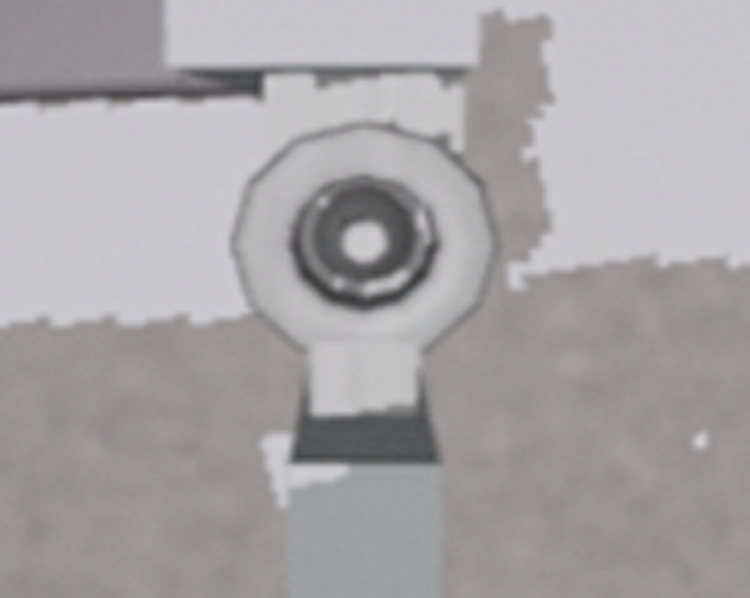

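Request:
{"name": "move_arm", "arguments": {"motion": [{"dx": 0, "dy": 0, "dz": 0.7, "rx": 0, "ry": 0, "rz": 0}, {"dx": 0, "dy": 0, "dz": 0.4, "rx": 0, "ry": 0, "rz": 0}, {"dx": 0, "dy": 0, "dz": 0, "rx": 0, "ry": 0, "rz": 0}]}}

```text
clock: 11.62
ee_pos: [0.6044, -0.0085, 0.1161]
tcp_rot: [0.775, 0.632, 0.0, -0.0]
wrist_force: [0.0, -0.7, -4.1]
grip_width: 0.106
```

Request:
{"name": "move_arm", "arguments": {"motion": [{"dx": 0, "dy": 0, "dz": 0.4, "rx": 0, "ry": 0, "rz": 0}, {"dx": 0, "dy": 0, "dz": 0, "rx": 0, "ry": 0, "rz": 0}]}}

```text
clock: 11.88
ee_pos: [0.6044, -0.0085, 0.1158]
tcp_rot: [0.775, 0.632, 0.0, 0.0]
wrist_force: [-1.1, 0.2, -2.4]
grip_width: 0.107
```

Request:
{"name": "move_arm", "arguments": {"motion": [{"dx": 0, "dy": 0, "dz": 0.4, "rx": 0, "ry": 0, "rz": 0}, {"dx": 0, "dy": 0, "dz": 0, "rx": 0, "ry": 0, "rz": 0}]}}

```text
clock: 12.12
ee_pos: [0.6045, -0.0086, 0.1156]
tcp_rot: [0.775, 0.632, 0.0, 0.0]
wrist_force: [-0.4, -0.4, -2.1]
grip_width: 0.108
```

Request:
{"name": "move_arm", "arguments": {"motion": [{"dx": 0, "dy": 0, "dz": 0.4, "rx": 0, "ry": 0, "rz": 0}, {"dx": 0, "dy": 0, "dz": 0, "rx": 0, "ry": 0, "rz": 0}]}}

```text
clock: 12.38
ee_pos: [0.6045, -0.0086, 0.1154]
tcp_rot: [0.775, 0.632, 0.0, 0.0]
wrist_force: [0.1, -1.4, 2.8]
grip_width: 0.108
```

The wrist force has gone from -4 N to +2.8 N, so the door's weight is now on the brackets. I'll open the gripper slightly into a loose fork.

Request:
{"name": "move_arm", "arguments": {"motion": [{"dx": 0, "dy": 0, "dz": 0, "rx": 0, "ry": 0, "rz": 0}, {"dx": 0, "dy": 0, "dz": 0, "rx": 0, "ry": 0, "rz": 0}], "newtons": 5}}

```text
clock: 12.62
ee_pos: [0.6044, -0.0086, 0.1148]
tcp_rot: [0.775, 0.632, -0.0, 0.0]
wrist_force: [-0.3, -1.9, -0.4]
grip_width: 0.108
```

Request:
{"name": "move_arm", "arguments": {"motion": [{"dx": 0, "dy": 0, "dz": 0, "rx": 0, "ry": 0, "rz": 0}, {"dx": 0, "dy": 0, "dz": 0, "rx": 0, "ry": 0, "rz": 0}, {"dx": 0, "dy": 0, "dz": 0, "rx": 0, "ry": 0, "rz": 0}], "fingers": 0.2, "newtons": 10}}

```text
clock: 13.0
ee_pos: [0.6044, -0.0084, 0.115]
tcp_rot: [0.775, 0.632, 0.0, 0.0]
wrist_force: [-0.1, 0.2, 0.2]
grip_width: 0.2
```

```bash
python3 - <<'E'
from h import *
s=r.read_state();print(s['ee_pos'],s['wrist_force'],s['torque'],s['grip_width'],s['joint_pos'])
w=cap('wrist','w8');c=cap('scene','s8')
cv2.imwrite('pics/w8c.png',cv2.resize(w['image'][90:330,240:390],None,fx=3,fy=2.5,interpolation=cv2.INTER_CUBIC))
b=c['image'][200:310,260:390]; cv2.imwrite('pics/s8c.png',cv2.resize(b,None,fx=5,fy=5,interpolation=cv2.INTER_CUBIC))
P=cloud(c,240,330,200,300).reshape(-1,3)
E
```

```text
[ 0.60441056 -0.0083865   0.11497931] [-0.05486575  0.16551226  0.24035126] [-0.06113144  0.06521491 -0.0194563 ] 0.19980409915158634 [-2.09548450e-01  5.83562784e-01  1.32442990e+00  1.07554888e-04
  1.23350826e+00 -7.68749509e-03]
```

View pics/s8c.png

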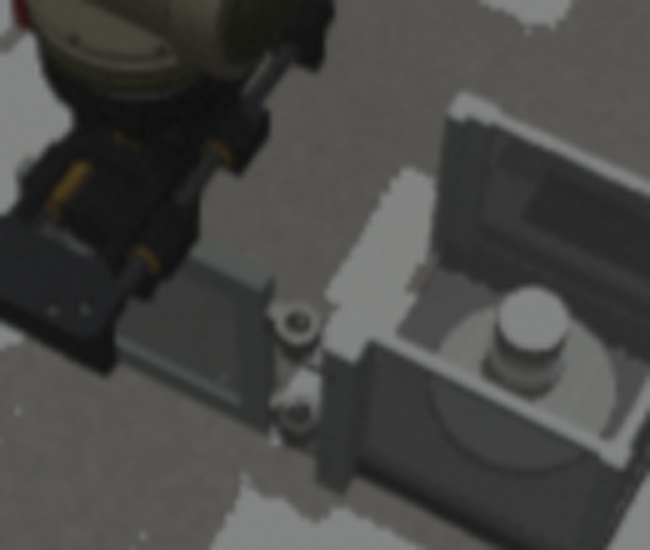

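View pics/w8.png

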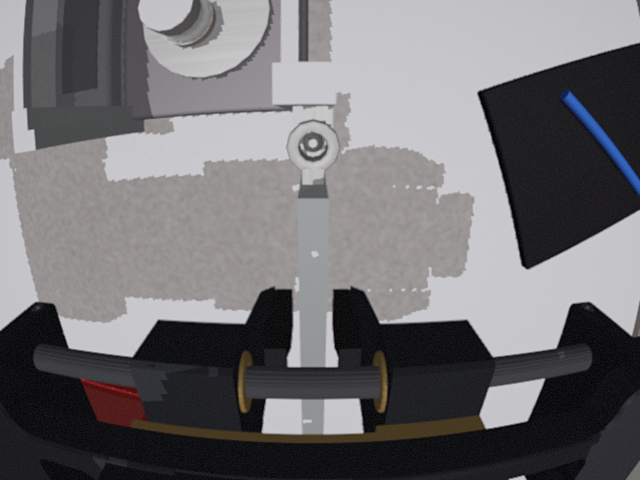

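Request:
{"name": "move_arm", "arguments": {"motion": [{"dx": 0.1, "dy": -3.6, "dz": 0, "rx": 0, "ry": 0, "rz": 0.049}, {"dx": 0.35, "dy": -7.2, "dz": 0, "rx": 0, "ry": 0, "rz": 0.098}, {"dx": 0.35, "dy": -7.2, "dz": 0, "rx": 0, "ry": 0, "rz": 0.098}, {"dx": 0.35, "dy": -7.2, "dz": 0, "rx": 0, "ry": 0, "rz": 0.098}, {"dx": 0.35, "dy": -7.2, "dz": 0, "rx": 0, "ry": 0, "rz": 0.098}, {"dx": 0.35, "dy": -7.2, "dz": 0, "rx": 0, "ry": 0, "rz": 0.098}, {"dx": 0.35, "dy": -7.2, "dz": 0, "rx": 0, "ry": 0, "rz": 0.098}, {"dx": 0.1, "dy": -3.6, "dz": 0, "rx": 0, "ry": 0, "rz": 0.049}]}}

```text
clock: 14.1
ee_pos: [0.5619, 0.0174, 0.1151]
tcp_rot: [0.943, 0.334, 0.0, 0.0]
wrist_force: [0.2, -0.8, 1.3]
grip_width: 0.198
```

```bash
python3 - <<'E'
from h import *
s=r.read_state();print(s['ee_pos'],s['wrist_force'],s['torque'],s['grip_width'],s['joint_pos'])
print(s['ee_pos']+R.from_quat(s['tcp_rot']).apply([.0732,0,0]))
w=cap('wrist','w9')
E
```

```text
[0.56191711 0.0174046  0.11505739] [ 0.1587053  -0.82227507  1.31160189] [-0.09289196  0.11028568 -0.02894941] 0.19843844073739042 [-1.79588824e-01  5.19295378e-01  1.45074141e+00 -1.24067098e-05
  1.17135051e+00  7.10367620e-01]
[0.61879653 0.06348031 0.11506656]
```

View pics/w9.png

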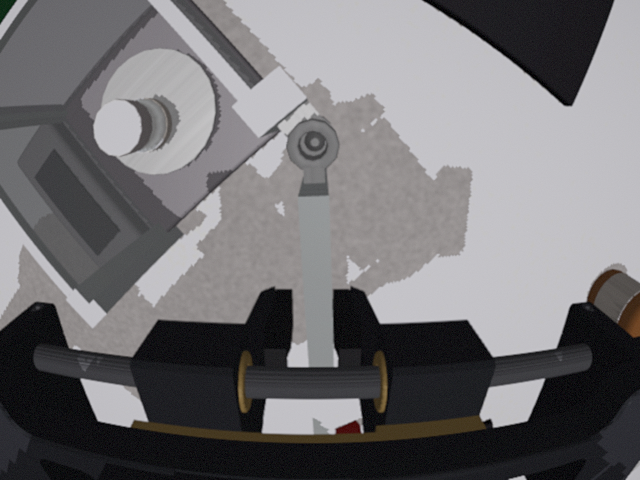

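Request:
{"name": "move_arm", "arguments": {"motion": [{"dx": 0.1, "dy": -3.6, "dz": 0, "rx": 0, "ry": 0, "rz": 0.049}, {"dx": 0.35, "dy": -7.2, "dz": 0, "rx": 0, "ry": 0, "rz": 0.098}, {"dx": 0.35, "dy": -7.2, "dz": 0, "rx": 0, "ry": 0, "rz": 0.098}, {"dx": 0.35, "dy": -7.2, "dz": 0, "rx": 0, "ry": 0, "rz": 0.098}, {"dx": 0.35, "dy": -7.2, "dz": 0, "rx": 0, "ry": 0, "rz": 0.098}, {"dx": 0.35, "dy": -7.2, "dz": 0, "rx": 0, "ry": 0, "rz": 0.098}, {"dx": 0.35, "dy": -7.2, "dz": 0, "rx": 0, "ry": 0, "rz": 0.098}, {"dx": 0.35, "dy": -7.2, "dz": 0, "rx": 0, "ry": 0, "rz": 0.098}]}}

```text
clock: 15.15
ee_pos: [0.5457, 0.0676, 0.115]
tcp_rot: [1.0, -0.027, 0.0, 0.0]
wrist_force: [0.8, -1.2, 0.0]
grip_width: 0.199
```

Request:
{"name": "move_arm", "arguments": {"motion": [{"dx": 0.1, "dy": -3.6, "dz": 0, "rx": 0, "ry": 0, "rz": 0.049}, {"dx": 0, "dy": 0, "dz": 0, "rx": 0, "ry": 0, "rz": 0}]}}

```text
clock: 15.4
ee_pos: [0.546, 0.0711, 0.115]
tcp_rot: [0.999, -0.05, 0.0, 0.0]
wrist_force: [0.6, 0.0, 0.4]
grip_width: 0.2
```

```bash
python3 - <<'E'
from h import *
s=r.read_state();print(s['ee_pos'],s['wrist_force'],s['torque'],s['grip_width'],s['joint_pos'])
print(s['ee_pos']+R.from_quat(s['tcp_rot']).apply([.0732,0,0]),R.from_quat(s['tcp_rot']).apply([0,1,0]))
w=cap('wrist','w10');cap('scene','s10')
E
```

```text
[0.54600041 0.07114702 0.11497808] [0.56336306 0.0377667  0.35754617] [-0.03205422  0.10398604 -0.00093962] 0.20010347161660905 [-8.54607368e-02  5.02194654e-01  1.48408569e+00 -3.41611621e-05
  1.15522649e+00  1.58513542e+00]
[0.61883627 0.0638548  0.11498439] [-9.96205266e-02 -9.95025502e-01  3.00210664e-05]
```

View pics/w10.png

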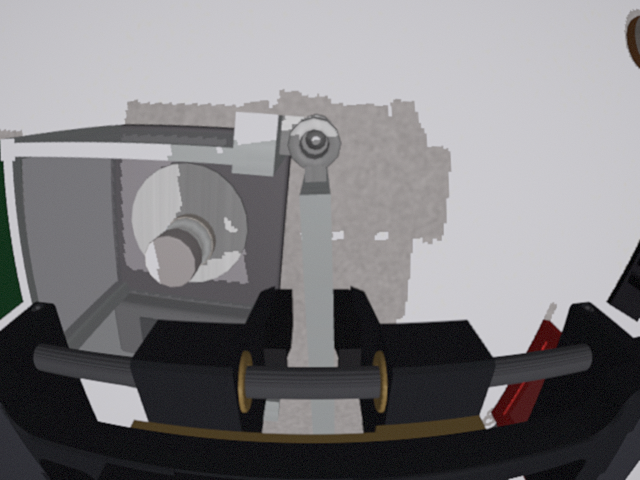

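View pics/s10.png

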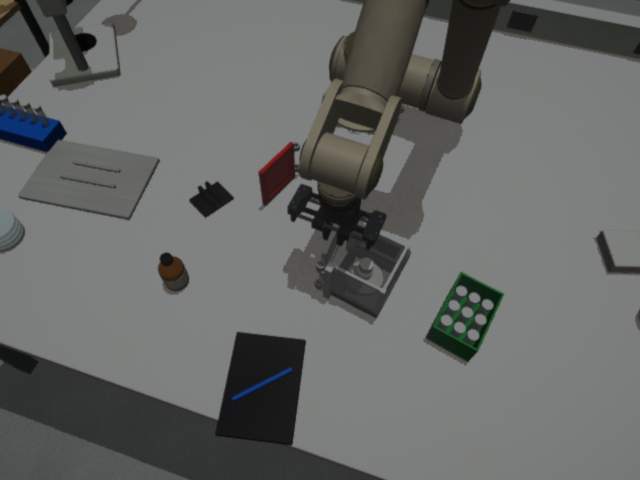

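Request:
{"name": "move_arm", "arguments": {"motion": [{"dx": 0, "dy": -2.2, "dz": 0, "rx": 0, "ry": 0, "rz": 0.03}, {"dx": 0, "dy": -2.2, "dz": 0, "rx": 0, "ry": 0, "rz": 0.03}, {"dx": 0, "dy": -2.2, "dz": 0, "rx": 0, "ry": 0, "rz": 0.03}, {"dx": 0, "dy": 0, "dz": 0, "rx": 0, "ry": 0, "rz": 0}]}}

```text
clock: 16.0
ee_pos: [0.5468, 0.0778, 0.1149]
tcp_rot: [0.995, -0.096, -0.0, -0.0]
wrist_force: [0.7, -1.3, 0.2]
grip_width: 0.202
```

Request:
{"name": "move_arm", "arguments": {"motion": [{"dx": 0, "dy": -1.1, "dz": 0, "rx": 0, "ry": 0, "rz": 0.015}, {"dx": 0, "dy": 0, "dz": 0, "rx": 0, "ry": 0, "rz": 0}]}}

```text
clock: 16.25
ee_pos: [0.547, 0.0787, 0.1149]
tcp_rot: [0.995, -0.103, -0.0, -0.0]
wrist_force: [0.5, -0.7, 0.7]
grip_width: 0.198
```

Request:
{"name": "move_arm", "arguments": {"motion": [{"dx": 0, "dy": -1.1, "dz": 0, "rx": 0, "ry": 0, "rz": 0.015}, {"dx": 0, "dy": 0, "dz": 0, "rx": 0, "ry": 0, "rz": 0}]}}

```text
clock: 16.5
ee_pos: [0.5472, 0.0798, 0.115]
tcp_rot: [0.994, -0.11, 0.0, -0.0]
wrist_force: [0.0, -0.8, 0.8]
grip_width: 0.198
```

```bash
python3 - <<'E'
from h import *
s=r.read_state();print(s['ee_pos'],s['wrist_force'],s['torque'],R.from_quat(s['tcp_rot']).apply([0,1,0]))
w=cap('wrist','w11')
E
```

```text
[0.54723588 0.07978659 0.11495866] [ 0.04228537 -0.80948656  0.83522341] [ 0.00509896  0.11828927 -0.01126276] [-2.19614718e-01 -9.75586682e-01 -3.95483775e-05]
```

View pics/w11.png

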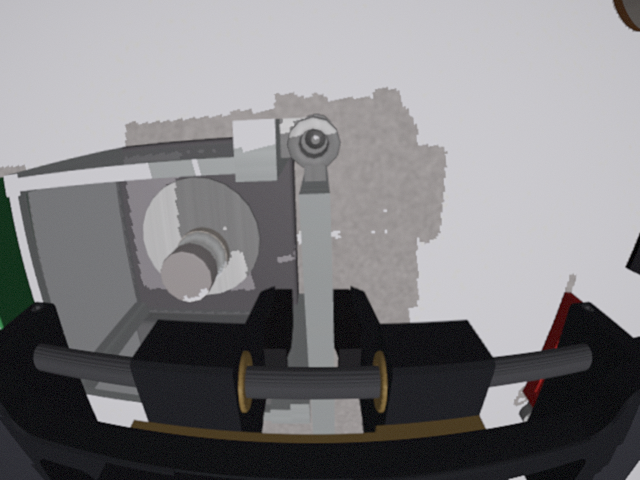

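Request:
{"name": "move_arm", "arguments": {"motion": [{"dx": 0, "dy": -1.1, "dz": 0, "rx": 0, "ry": 0, "rz": 0.015}, {"dx": 0, "dy": 0, "dz": 0, "rx": 0, "ry": 0, "rz": 0}]}}

```text
clock: 16.8
ee_pos: [0.5475, 0.0808, 0.1149]
tcp_rot: [0.993, -0.118, 0.0, 0.0]
wrist_force: [-0.4, -1.5, 0.4]
grip_width: 0.199
```

Request:
{"name": "move_arm", "arguments": {"motion": [{"dx": 0, "dy": -1.1, "dz": 0, "rx": 0, "ry": 0, "rz": 0.015}, {"dx": 0, "dy": 0, "dz": 0, "rx": 0, "ry": 0, "rz": 0}]}}

```text
clock: 17.05
ee_pos: [0.5477, 0.0811, 0.1148]
tcp_rot: [0.992, -0.126, -0.0, 0.001]
wrist_force: [0.6, -5.9, -0.1]
grip_width: 0.201
```

Request:
{"name": "move_arm", "arguments": {"motion": [{"dx": 0, "dy": -1, "dz": 0, "rx": 0, "ry": 0, "rz": 0}, {"dx": 0, "dy": 0, "dz": 0, "rx": 0, "ry": 0, "rz": 0}]}}

```text
clock: 17.3
ee_pos: [0.5477, 0.0812, 0.1148]
tcp_rot: [0.992, -0.126, -0.0, 0.002]
wrist_force: [-1.2, -11.1, 0.0]
grip_width: 0.201
```

Request:
{"name": "move_arm", "arguments": {"motion": [{"dx": 0, "dy": -0.6, "dz": 0, "rx": 0, "ry": 0, "rz": 0}, {"dx": 0, "dy": 0, "dz": 0, "rx": 0, "ry": 0, "rz": 0}]}}

```text
clock: 17.55
ee_pos: [0.5477, 0.0812, 0.1147]
tcp_rot: [0.992, -0.126, -0.001, 0.002]
wrist_force: [-2.9, -13.9, 0.8]
grip_width: 0.204
```

Request:
{"name": "move_arm", "arguments": {"motion": [{"dx": 0, "dy": 1.5, "dz": 0, "rx": 0, "ry": 0, "rz": 0}, {"dx": 0, "dy": 1.5, "dz": 0, "rx": 0, "ry": 0, "rz": 0}, {"dx": 0, "dy": 1.5, "dz": 0, "rx": 0, "ry": 0, "rz": 0}, {"dx": 0, "dy": 0, "dz": 0, "rx": 0, "ry": 0, "rz": 0}]}}

```text
clock: 18.05
ee_pos: [0.547, 0.0792, 0.115]
tcp_rot: [0.992, -0.125, -0.0, -0.0]
wrist_force: [-0.9, -0.0, -0.5]
grip_width: 0.202
```

Request:
{"name": "move_arm", "arguments": {"motion": [{"dx": 0, "dy": 0, "dz": 0, "rx": 0, "ry": 0, "rz": 0}, {"dx": 0, "dy": 0, "dz": 0, "rx": 0, "ry": 0, "rz": 0}, {"dx": 0, "dy": 0, "dz": 0, "rx": 0, "ry": 0, "rz": 0}], "fingers": 0.4}}

```text
clock: 18.42
ee_pos: [0.547, 0.0791, 0.115]
tcp_rot: [0.992, -0.125, 0.0, -0.0]
wrist_force: [-0.4, 1.2, 0.1]
grip_width: 0.396
```

```bash
python3 - <<'E'
from h import *
s=r.read_state();print(s['ee_pos'],s['wrist_force'],s['grip_width'],R.from_quat(s['tcp_rot']).apply([0,1,0]))
w=cap('wrist','w12')
E
```

```text
[0.5470302  0.0791079  0.11495938] [-0.42654262  1.19100356  0.08988896] 0.39617051844342177 [-2.48527652e-01 -9.68624801e-01 -1.53607435e-05]
```

View pics/w12.png

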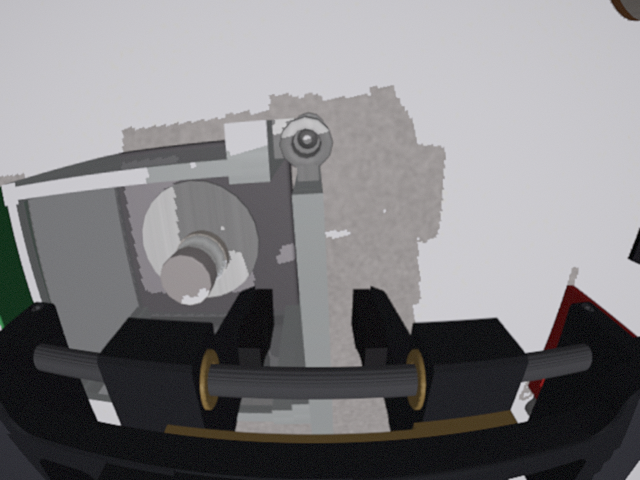

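Request:
{"name": "move_arm", "arguments": {"motion": [{"dx": 0, "dy": 0, "dz": -8, "rx": 0, "ry": 0, "rz": 0}, {"dx": 0, "dy": 0, "dz": -15, "rx": 0, "ry": 0, "rz": 0}, {"dx": 0, "dy": 0, "dz": -25, "rx": 0, "ry": 0, "rz": 0}, {"dx": 0, "dy": 0, "dz": -30, "rx": 0, "ry": 0, "rz": 0}, {"dx": 0, "dy": 0, "dz": -30, "rx": 0, "ry": 0, "rz": 0}, {"dx": -20, "dy": 30, "dz": -20, "rx": 0, "ry": 0, "rz": 0}, {"dx": -30, "dy": 30, "dz": 0, "rx": 0, "ry": 0, "rz": 0}, {"dx": -30, "dy": 20, "dz": 0, "rx": 0, "ry": 0, "rz": 0}]}}

```text
clock: 19.48
ee_pos: [0.4486, 0.0208, 0.2442]
tcp_rot: [0.992, -0.126, 0.001, 0.0]
wrist_force: [0.1, -0.2, -0.1]
grip_width: 0.4
```

Request:
{"name": "move_arm", "arguments": {"motion": [{"dx": -40, "dy": 30, "dz": 0, "rx": 0, "ry": 0, "rz": 0}, {"dx": -40, "dy": 30, "dz": 0, "rx": 0, "ry": 0, "rz": 0}, {"dx": -20, "dy": 20, "dz": 0, "rx": 0, "ry": 0, "rz": 0}, {"dx": 0, "dy": 0, "dz": 0, "rx": 0, "ry": 0, "rz": 0}]}}

```text
clock: 19.98
ee_pos: [0.3321, -0.0316, 0.2441]
tcp_rot: [0.992, -0.126, 0.001, 0.0]
wrist_force: [0.2, 0.5, 0.5]
grip_width: 0.401
```

```bash
python3 - <<'E'
from h import *
s=r.read_state();print(s['clock'],s['ee_pos'],s['wrist_force'])
cap('wrist','w13');t=cap('top','t13');c=cap('scene','s13')
a=cv2.resize(t['image'][190:300,220:330],None,fx=5,fy=5,interpolation=cv2.INTER_CUBIC);cv2.imwrite('pics/t13c.png',a)
a=cv2.resize(c['image'][215:325,305:415],None,fx=5,fy=5,interpolation=cv2.INTER_CUBIC);cv2.imwrite('pics/s13c.png',cv2.convertScaleAbs(a,alpha=1.5))
E
```

```text
19.975 [ 0.3321405  -0.03159134  0.24407916] [0.19209016 0.46735793 0.52620581]
```

View pics/t13c.png

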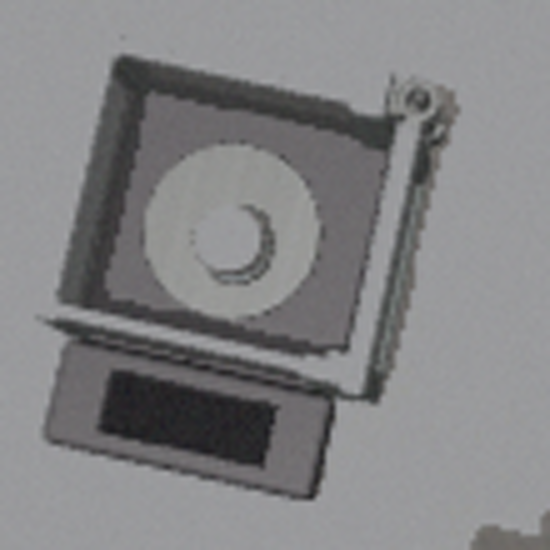

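View pics/s13c.png

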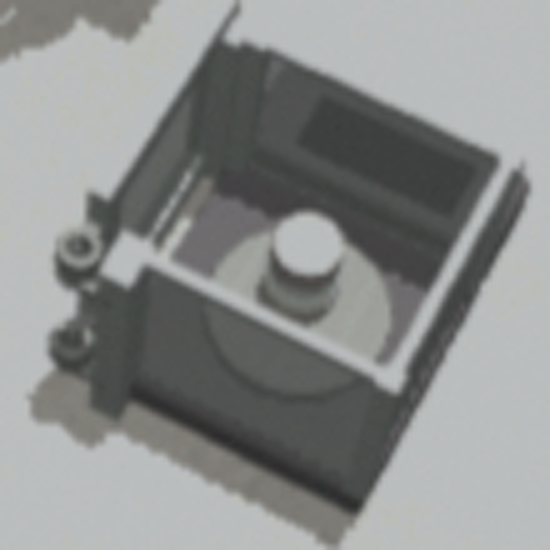

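View pics/w13.png

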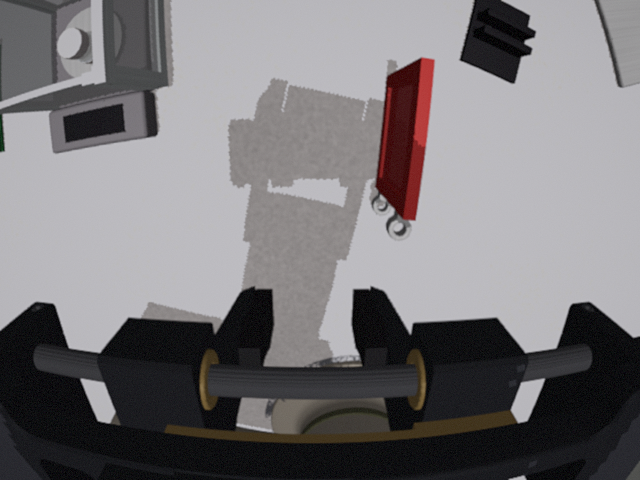

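View pics/s13.png

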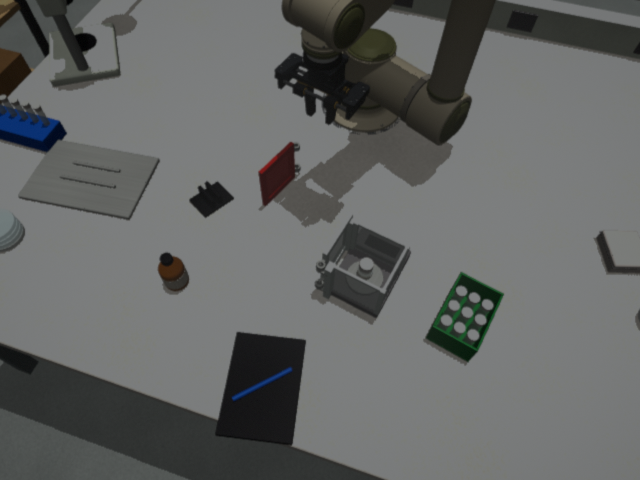

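```bash
python3 - <<'E'
from h import *
for n,cam,b in(('top',ld('t13'),(220,330,190,300)),('scene',ld('s13'),(305,415,200,325))):
    P=cloud(cam,*b).reshape(-1,3); P=P[np.isfinite(P).all(1)]
    o=P[(P[:,2]>.137)&(P[:,2]<.158)]; o=o[np.hypot(o[:,0]-.619,o[:,1]-.0633)<.14]
    l=cv2.fitLine((o[:,:2]).astype(np.float32),cv2.DIST_HUBER,0,1e-4,1e-4).ravel(); ang=np.degrees(np.arctan2(l[1],l[0]))%180
    W=P[(P[:,2]>.122)&(P[:,2]<.1345)]; 
    print(n,len(o),'z',np.median(o[:,2]),'door line',ang,'yaw',ang-90)
    # shield walls from initial capture
    Q=cloud(ld('top0' if n=='top' else 'scene0'),*b).reshape(-1,3);Q=Q[np.isfinite(Q).all(1)]
    Q=Q[(Q[:,2]>.124)&(Q[:,2]<.136)]
    x=np.array([.2,.98]);y=np.array([-.98,.2]);C=np.array([.5643,.1527])if n=='top' else np.array([.5685,.1565])
    a=(Q[:,:2]-C)@x;bb=(Q[:,:2]-C)@y
    for nm,m in(('y+',bb>.055),('y-',(bb<-.055)&(abs(a)<.06))):
        q=Q[m&(abs(a)<.06)][:,:2].astype(np.float32); l=cv2.fitLine(q,cv2.DIST_HUBER,0,1e-4,1e-4).ravel(); print(nm,len(q),np.degrees(np.arctan2(l[1],l[0]))%180)
    m=(a>.055)&(abs(bb)<.06);q=Q[m][:,:2].astype(np.float32); l=cv2.fitLine(q,cv2.DIST_HUBER,0,1e-4,1e-4).ravel(); print('x+',len(q),np.degrees(np.arctan2(l[1],l[0]))%180-90)
E
```

```text
top 263 z 0.14250810553818338 door line 168.74069 yaw 78.74069
y+ 155 78.30878
y- 196 79.69598
x+ 170 78.48538
scene 262 z 0.14231851827128456 door line 168.63887 yaw 78.63887
y+ 214 78.10849
y- 261 79.10451
x+ 173 78.528595
```

```bash
python3 -c "
from station import r
print(r.finish_job())"
```

```text
the job is handed in; nothing more can be done
None
```

The door is hung on both hinge pins and shut against its stop, and I handed the job in at about 20 s.

**What I did:** I gripped the grey aluminium door by its top edge at mid-width and lifted it out of the stand. I carried it in standing open and centred the upper bore on its pin in the wrist camera. I then lowered it until its weight came off the gripper. To shut it, I opened the fingers slightly and swung the door round with them until it met the stop at about 14 N, then backed off and moved clear.

**Last checks:**
- **Angle:** the depth pictures put the door's yaw at 78.6–78.7°. The shield's walls measure 78.1–79.7°, about 78.6° on average, so the door reads as shut.
- **Seating:** the door's top edge reads 142.4 mm, against a nominal 145 mm for a level door. I put the difference down to the sag that hinge play allows. Both knuckles were down over their pins in the pictures.
- **Surroundings:** the jar, bottle, bin, stand and red look-alike appear where they were at the start.
- **Forces:** at the ends of the moves the wrist force was at most about 14 N.

**Disagreements:** the cameras differed by up to 6 mm on the pins' absolute position. I aligned using the difference between knuckle and pin within each picture, which agreed to 2–3 mm. The first wrist picture measured the door's top edge as 99 mm instead of 120 mm. I dropped that far-end reading and kept the depth measurement of 120–122 mm.

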